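# Load coin boxes in the carrying rack and lock them with one bar

## Robot

A 6-joint arm with a two-finger parallel gripper is mounted at the origin on the work surface. World frame = base frame: x ahead of the robot, y to its left, z up, the work surface at z = 0. Lengths are in m, angles in rad, forces in N, time in s.
With the tool pointing down it reaches from about 0.35 to 0.925 m from the base axis. Payload 6.4 kg.
Tool frame: the origin (TCP) lies at the very end of the fingers, on their centre line; the grasp point (between the pads) lies 19 mm behind it; z points along the fingers, y is the line along which they close (so a half turn about z gives the same grasp; the last joint's range is limited). The gripper opens to 85 mm and grips with 20 to 120 N. Pads are 22 mm wide; open, the fingers measure 114 mm over their backs; the gripper's body (76 mm by 85 mm) begins 54 mm behind the grasp point. The pads swing forward as they close: fully open they stand 13 mm farther back than shut.
Start: joints at [1.035, 0.245, 1.558, -0, 1.339, -0.174], TCP at [0.23, 0.608, 0.231] pointing down, gripper open.
Joint ranges: [-3.13, 3.13], [-1.02, 2.26], [0.13, 2.54], [-0.95, 4.09], [0.21, 2.88], [-2.74, 2.74]. Speed limits (rad/s): [2.57, 2.57, 3.14, 3.14, 3.14, 3.14].

## Interface

Orientations are given as a unit quaternion [x, y, z, w].
In Python, from workcell import ctrl gives the robot as it stands.
- The arm moves only by the shell command python3 steer.py 'ROWS' [FORCE]. ROWS is 1 to 5 rows, one to a line, with the numbers parted by commas; each row has 5 numbers: the opening from 0.0 (shut) to 1.0 (fully open), then dx, dy, dz in m, then a turn about the tool's z in rad; each row shifts and turns the commanded pose from where the row before left it, along the tool's axes as they then stand; what a row does not reach is not made up. A row lasts 1/10 s, in which the tool goes at most 0.05 m and 0.15 rad, less where a joint would pass 70% of its speed; a pose out of reach is approached as far as the arm can. The fingers move at their own pace and stop on an object; FORCE is the grip in N (left out, the last holds). Time passes only in rows, so rows that do not move let the fingers close. It prints the time, the measured TCP pose, the force, the opening and the grip force at its end. Input that does not fit is refused with a message, and nothing moves.
- ctrl.read_state(): the state, without advancing time (a new reading comes with each control period).
- ctrl.get_image(name): name is "scene" or "top" or "wrist"; returns the picture (480x640x3 uint8, blue, green, red); there is no depth.
- ctrl.camera_model(name): a dict with "fx", "fy", "cx", "cy" (pixels), "eye" and "rotation" of the camera in the world; the wrist camera has in their place "mount" (4x4, takes a point from camera to tool coordinates, whose origin is the TCP and whose axes are the flange's). Camera axes: x right, y down, z forward; pixel columns grow to the right and rows downward; lengths in m; the calibration is good to about 2 mm. A picture is of the moment at which its call begins: read the wrist's pose just before it. camera_model takes no time and is no camera call.
- ctrl.sign_off(): hands the job in; it is judged then, once.
The state is a dict: "time": time; "q": joint angles; "dq": joint speeds; "joint_torque": joint torques, N m; "eef_pos": TCP position; "tool_rot": TCP orientation; "wrist_force": force on the tool from outside, world axes, zero at the start; "wrist_torque": the same for the moment, N m; "grip_width": opening from 0.0 (shut) to 1.0 (fully open); "gripper_force": force on a finger pad.
Only numpy, scipy, OpenCV 4.12 (cv2) and the standard library are available. Lean on these libraries where they do the work, as an engineer would, in place of code of your own. Each camera call takes 0.05 s, during which the arm holds its last target. There are 200 camera calls.

## Task

Get the collected coin boxes ready for transport: take the soap carton that blocks the end of the rack away and stand it upright in the white tray, and stand every coin box on the table down flat in a bay of its own in the rack, eye lug up and its hole in line with the eyes at the rack's ends. When all that is done, push the locking bar in through the rack's right-hand eye (seen from the robot), through the eye of every box and out through the far eye, until its collar is up against the rack, and let go. Leave the detergent bottle standing where it is.

Things in the scene. Friction and masses are not known exactly. Their poses are not given: they have to be found in the camera images.
- rack: Grey rack fixed to the table. Origin: centre of underside; z up, y along the row of bays to the robot's left. Floor 6 thick. Four bays, centres y = -75, -25, 25, 75, each 66 (x) x 44 (y) inside; 6 thick bevelled walls to 23 high. At each end an eye bracket, 40 wide in x, y = +-103 to +-111, 84 high, with a round 18 hole along y centred at x = 0, z = 66.
- entry_eye (a point): Centre of the hole of the rack's right-hand (-y) eye bracket at its outer face, rack frame (0, -111, 66).
- coinbox1: Steel coin box, one of 2 to 4 alike (absent: None), about 0.3 kg, 60 (x) x 38 (y) x 40 high; on its top an upright eye lug, 36 wide in x, 12 thick in y, z = 40 to 78, with a round 18 hole along y centred at z = 59. Same both ways round. Origin: centre of underside, z up. Starts upright on the table; can be carried by the lug, gripped along x.
- coinbox2: Steel coin box, one of 2 to 4 alike (absent: None), about 0.3 kg, 60 (x) x 38 (y) x 40 high; on its top an upright eye lug, 36 wide in x, 12 thick in y, z = 40 to 78, with a round 18 hole along y centred at z = 59. Same both ways round. Origin: centre of underside, z up. Starts upright on the table; can be carried by the lug, gripped along x.
- coinbox3: Steel coin box, one of 2 to 4 alike (absent: None), about 0.3 kg, 60 (x) x 38 (y) x 40 high; on its top an upright eye lug, 36 wide in x, 12 thick in y, z = 40 to 78, with a round 18 hole along y centred at z = 59. Same both ways round. Origin: centre of underside, z up. Starts upright on the table; can be carried by the lug, gripped along x.
- coinbox4: Steel coin box, one of 2 to 4 alike (absent: None), about 0.3 kg, 60 (x) x 38 (y) x 40 high; on its top an upright eye lug, 36 wide in x, 12 thick in y, z = 40 to 78, with a round 18 hole along y centred at z = 59. Same both ways round. Origin: centre of underside, z up. Starts upright on the table; can be carried by the lug, gripped along x.
- coinbox1_eye (a point): Centre of the lug hole of coinbox1, 59 above its underside.
- coinbox2_eye (a point): Centre of the lug hole of coinbox2, 59 above its underside.
- coinbox3_eye (a point): Centre of the lug hole of coinbox3, 59 above its underside.
- coinbox4_eye (a point): Centre of the lug hole of coinbox4, 59 above its underside.
- bar: Locking bar, 0.14 kg: 10 dia. aluminium rod 245 long, last 30 tapered to a 2 mm point; at the rear a collar (30 dia., x = -6 to 0) and a black square handle (20 x 20, x = -76 to -6). Origin: on the axis at the collar's front face; x points to the tip (x = 245). Starts level on its rest, axis 32 above the table, handle to the robot's right, tip to the left.
- bar_tip (a point): Tip of the locking bar.
- rest: Low black rest fixed to the table, 200 x 50 base, with two forked posts 75 either side of its centre (40 high) that carry the rod between prongs; its x axis runs along the bar, origin at the centre of its underside.
- carton: Plain cardboard soap carton, closed, 46 (x) x 60 (y) x 90 high, 0.15 kg, standing just outside the rack's right-hand eye in the path of the bar. Origin: centre of the underside, z up. Can be gripped across its 46 mm width (along x).
- tray: White open tray fixed to the table, 115 x 115 outside, 105 x 105 inside, 22 high, floor 5 thick. Origin: centre of its underside.
- detergent: Blue plastic bottle, 68 diameter, 160 high, a bystander beyond the rack's left-hand end. Origin: centre of the underside.

How it is judged:
By the outcome, as a careful person would: the job done as asked, in the order asked, and still so for the second after the job is handed in, with the robot touching nothing.
Of coinbox1, coinbox2, coinbox3, coinbox4 only 2 to 4 are there at a start; the rules pass over those that are not, and their reading is None.
At some moment in a run one of coinbox1, coinbox2, coinbox3, coinbox4 may be knocked a few centimetres aside while the robot is not near it.
It also fails if it takes over 210 s, if anything falls off the work surface, if the arm or the gripper's body presses on something with over 40 N, if the wrist force passes 120 N, or if a joint passes its speed limit or range.

## Working session

There is one attempt and no reset: what is moved stays moved. The work goes in short steps, Python scripts to look and compute and a shell command to move; the robot and the scene stay as the last step left them, time stands still between calls to the robot, and variables do not carry over. Pictures are saved under pics/ and viewed, at most 14 in all, crops included, and the job is handed in when it is done.

```bash
ls; mkdir -p pics; python3 - <<'E'
from workcell import ctrl
import cv2
for n in("top","scene"):
    cv2.imwrite(f"pics/{n}0.png",ctrl.get_image(n)); m=ctrl.camera_model(n); print(n,m)
print(ctrl.camera_model("wrist")); print(ctrl.read_state())
E
```

```text
pics
steer.py
workcell.py
top {'fx': 442.86902658881723, 'fy': 442.86902658881723, 'cx': 322.97413516953725, 'cy': 232.69674673182124, 'eye': array([0.43185514, 0.0133808 , 1.04170249]), 'rotation': array([-0.69875442,  0.71311777, -0.03248844,  0.04636609])}
scene {'fx': 620.5631588418065, 'fy': 620.5631588418065, 'cx': 320.25674640910194, 'cy': 236.43025566827797, 'eye': array([ 1.24778549, -0.3206955 ,  1.11740166]), 'rotation': array([ 0.80724906,  0.49519902, -0.17073692, -0.2719849 ])}
{'fx': 408.11323925605353, 'fy': 408.11323925605353, 'cx': 318.2479843972874, 'cy': 250.7573200454734, 'mount': array([[ 1.15576867e-03, -9.51900803e-01, -3.06404188e-01,
         7.87682479e-02],
       [ 9.99999017e-01,  1.34326776e-03, -4.01071963e-04,
         7.55675251e-04],
       [ 7.93363591e-04, -3.06403423e-01,  9.51901420e-01,
        -1.42314832e-01],
       [ 0.00000000e+00,  0.00000000e+00,  0.00000000e+00,
         1.00000000e+00]])}
{'time': 0.1, 'q': array([ 1.03490361e+00,  2.45766710e-01,  1.55891648e+00,  1.45439375e-06,
        1.33872105e+00, -1.74083418e-01]), 'dq': array([ 0.00227762,  0.00035819, -0.00030279,  0.0003135 , -0.00039621,
        0.00253887]), 'joint_torque': array([-9.47132685e-04, -4.30671322e+01, -3.27129436e+01, -2.02927990e-04,
        2.76034472e-03, -8.61716586e-06]), 'eef_pos': array([0.22979442, 0.60747212, 0.23026305]), 'tool_rot': array([ 1.79919628e-01,  9.83680897e-01, -8.49073122e-04, -3.15498840e-04]), 'wrist_force': array([-0.01264382, -0.28419257,  0.19402364]), 'wrist_torque': array([-0.01549088,  0.00038601,  0.06090735]), 'gripper_force': 0.0, 'grip_width': 1.0026594929684198}
```

View pics/top0.png

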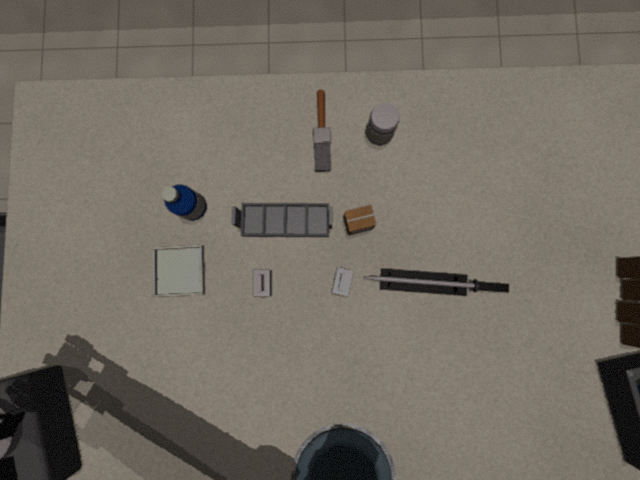

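View pics/scene0.png

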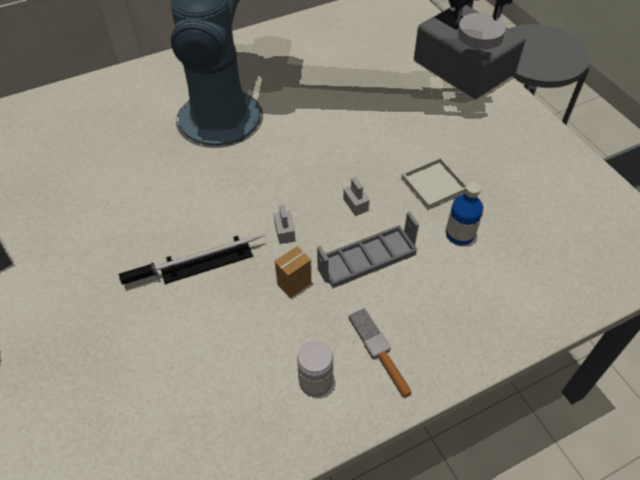

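The top view shows two coin boxes at (262,283) and (342,281). The rack is at (286,220), the carton at (360,220), the tray at (180,271), and the bar's handle is at (492,287) with its tip at (365,278). The scene view agrees: two boxes, with the carton at the rack's right-hand end.

```bash
cat > h.py <<'E'
import numpy as np, cv2
from workcell import ctrl
from scipy.spatial.transform import Rotation as R
def cam(n, st=None):
    m=ctrl.camera_model(n); K=np.array([[m['fx'],0,m['cx']],[0,m['fy'],m['cy']],[0,0,1]])
    if n!='wrist': return K,R.from_quat(m['rotation']).as_matrix(),np.array(m['eye'])
    T=np.array(m['mount']); Rt=R.from_quat(st['tool_rot']).as_matrix()
    return K,Rt@T[:3,:3],Rt@T[:3,3]+st['eef_pos']
def plane(c,px,z):
    K,Rm,e=c; px=np.atleast_2d(np.asarray(px,float))
    d=(Rm@np.linalg.inv(K)@np.c_[px,np.ones(len(px))].T).T
    return e+d*((z-e[2])/d[:,2])[:,None]
def proj(c,P):
    K,Rm,e=c; q=(K@Rm.T@(np.atleast_2d(P)-e).T).T; return q[:,:2]/q[:,2:]
def rect(c,cnt,z):
    P=plane(c,cnt.reshape(-1,2),z)[:,:2]
    (cx,cy),(w,h),a=cv2.minAreaRect((P*1000).astype(np.float32))
    return np.round([cx,cy,w,h,a],1)
def blobs(mask,amin=30):
    cs,_=cv2.findContours(mask.astype(np.uint8)*255,cv2.RETR_EXTERNAL,cv2.CHAIN_APPROX_NONE)
    return sorted([c for c in cs if cv2.contourArea(c)>=amin],key=lambda c:-cv2.contourArea(c))
def shot(n,f):
    st=ctrl.read_state(); im=ctrl.get_image(n); cv2.imwrite(f'pics/{f}.png',im); return im,cam(n,st),st
def rel(st,p):  # world point -> tool-axis offsets from tcp
    return R.from_quat(st['tool_rot']).as_matrix().T@(np.asarray(p)-st['eef_pos'])
E
python3 - <<'E'
from h import *
im=cv2.imread('pics/top0.png'); c=cam('top')
for n,p,z in [('base',(345,470),0),('box1',(262,283),.04),('box2',(342,281),.04),('rackc',(286,220),.023),('carton',(360,220),.09),('tray',(180,271),.022),('tip',(365,278),.032),('handle end',(509,288),.032),('collar',(475,285),.032),('bottle',(172,194),.16)]:
    print(n,plane(c,p,z).round(3))
hsv=cv2.cvtColor(im,cv2.COLOR_BGR2HSV)
print([hsv[y,x].tolist() for x,y in [(360,225),(262,283),(342,281),(286,220),(180,271),(420,300),(490,287)]])
E
```

```text
base [[ 0.015 -0.006  0.   ]]
box1 [[0.433 0.172 0.04 ]]
box2 [[ 0.434 -0.009  0.04 ]]
rackc [[0.578 0.118 0.023]]
carton [[ 0.565 -0.05   0.09 ]]
tray [[0.464 0.364 0.022]]
tip [[ 0.44  -0.061  0.032]]
handle end [[ 0.411 -0.383  0.032]]
collar [[ 0.42  -0.307  0.032]]
bottle [[0.617 0.336 0.16 ]]
[[13, 131, 103], [8, 20, 50], [8, 7, 140], [18, 21, 62], [35, 19, 145], [17, 38, 126], [75, 49, 21]]
```

```bash
python3 - <<'E'
import cv2
im=cv2.imread('pics/top0.png')[180:310,140:520]
cv2.imwrite('pics/c1.png',cv2.resize(im,None,fx=2.1,fy=2.1,interpolation=cv2.INTER_CUBIC))
E
```

```text
(no output)
```

View pics/c1.png

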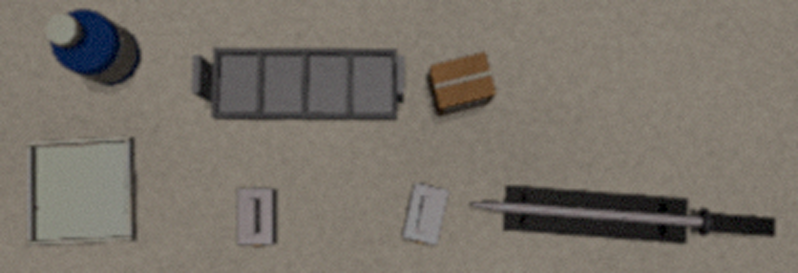

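The crop shows the rack's four empty bays, the carton at (462,80) turned by about 14°, two boxes at (257,216) and (425,213), and the bar with its handle to the right.

```bash
python3 steer.py '1,0,0,0,0.15
1,0,0,0,0.15
1,0,0,0,0.15
1,0,0,0,0.15
1,0,0,0,0.15'
python3 steer.py '1,0,0,0,0.15
1,0,0,0,0.15
1,0,0,0,0.15
1,0,0,0,0.01'
python3 steer.py '1,-0.044,0.022,-0.006,0
1,-0.044,0.022,-0.006,0
1,-0.044,0.022,-0.006,0
1,-0.044,0.022,-0.006,0
1,-0.044,0.022,-0.006,0'
python3 steer.py '1,-0.044,0.022,-0.006,0
1,-0.044,0.022,-0.006,0
1,-0.044,0.022,-0.006,0
1,-0.044,0.022,-0.006,0
1,-0.044,0.022,-0.006,0'
python3 steer.py '1,-0.044,0.022,-0.006,0
1,-0.044,0.022,-0.006,0
1,0,0,0,0
1,0,0,0,0'
python3 - <<'E'
from h import *
im,c,st=shot('wrist','w1'); print(st['eef_pos'],st['q'])
E
```

```text
time: 0.6
eef_pos: [0.2299, 0.6076, 0.2306]
tool_rot: [0.53, 0.848, -0.001, 0.0]
wrist_force: [0.1, 0.4, -0.6]
grip_width: 1.0
gripper_force: 0.0
time: 1.0
eef_pos: [0.2299, 0.6077, 0.2307]
tool_rot: [0.708, 0.707, -0.001, 0.0]
wrist_force: [0.6, -0.2, -0.1]
grip_width: 0.996
gripper_force: 0.0
time: 1.5
eef_pos: [0.3402, 0.386, 0.2613]
tool_rot: [0.706, 0.708, -0.0, 0.0]
wrist_force: [0.9, -1.0, 1.9]
grip_width: 0.999
gripper_force: 0.0
time: 2.0
eef_pos: [0.45, 0.1658, 0.2915]
tool_rot: [0.706, 0.708, 0.0, 0.0]
wrist_force: [1.2, 0.5, 0.3]
grip_width: 1.001
gripper_force: 0.0
time: 2.4
eef_pos: [0.4937, 0.0788, 0.3031]
tool_rot: [0.708, 0.707, -0.0, -0.0]
wrist_force: [0.5, 0.2, -0.6]
grip_width: 0.998
gripper_force: 0.0
[0.49366862 0.07878627 0.30305506] [-6.91074521e-02 -1.68604390e-01  1.85271759e+00  3.45369280e-04
  1.45815360e+00 -6.79001303e-02]
```

View pics/w1.png

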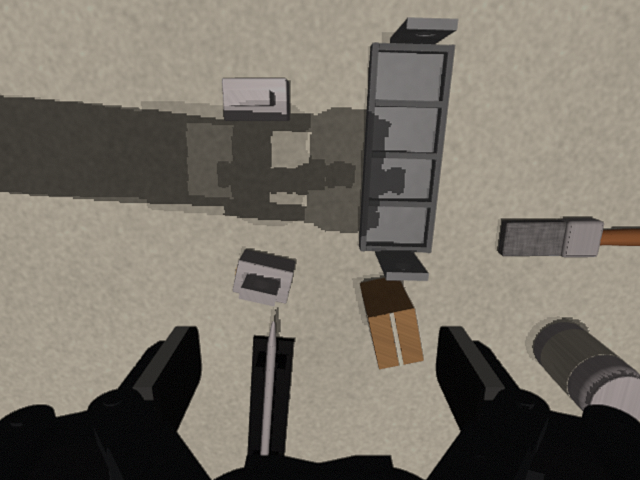

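The wrist view shows the rack with its wall-top corners near (372,44), (454,46), (431,250) and (361,248). The carton's top face is at (396,340). Box tops are at (256,98) and (264,275), and the bar lies along column 270.

```bash
cat > m1.py <<'E'
from h import *
import pickle,sys
st={'eef_pos':np.array([0.49366862,0.07878627,0.30305506]),'tool_rot':np.array([.708,.707,0,0])/np.linalg.norm([.708,.707])}
E
python3 - <<'E'
from h import *
st=ctrl.read_state(); c=cam('wrist',st); im=cv2.imread('pics/w1.png'); hsv=cv2.cvtColor(im,cv2.COLOR_BGR2HSV)
P=plane(c,[(372,44),(454,46),(431,250),(361,248)],.023); print('rack corners',(P*1000).round(1)[:,:2], P.mean(0).round(4)); print([np.linalg.norm(P[i]-P[(i+1)%4]).round(4) for i in range(4)])
for p in [(396,340),(385,295),(410,75),(365,100),(410,160),(230,100),(250,98),(270,98),(265,283),(245,285),(262,257),(30,30)]: print(p,hsv[p[1],p[0]].tolist(),end=' ')
print()
H,S,V=cv2.split(hsv)
m=(S>120)&(V>120)&(H<25); m=cv2.morphologyEx(m.astype(np.uint8),cv2.MORPH_CLOSE,np.ones((9,9)))
for b in blobs(m,300): print('orange',cv2.boundingRect(b),rect(c,b,.09))
ct=cam('top'); it=cv2.imread('pics/top0.png'); h2=cv2.cvtColor(it,cv2.COLOR_BGR2HSV)
m=((h2[...,1]>100)&(h2[...,2]>85)&(h2[...,0]<25)).astype(np.uint8); m[:180]=0
m=cv2.morphologyEx(m,cv2.MORPH_CLOSE,np.ones((3,3)))
for b in blobs(m): print('top orange',cv2.boundingRect(b),rect(ct,b,.09))
m=((h2[...,0]>28)&(h2[...,2]>110)&(h2[...,1]<60)).astype(np.uint8);m[:,230:]=0;m[:235]=0;m[310:]=0
for b in blobs(m): print('tray',cv2.boundingRect(b),rect(ct,b,.022))
x=cv2.resize(im[10:310,200:500],None,fx=2,fy=2,interpolation=cv2.INTER_CUBIC); cv2.imwrite('pics/c2.png',x)
E
```

```text
rack corners [[543.  226. ]
 [619.8 224.4]
 [615.5  24.1]
 [539.4  26.2]] [0.5794 0.1252 0.023 ]
[np.float64(0.0768), np.float64(0.2004), np.float64(0.0761), np.float64(0.1998)]
(396, 340) [20, 36, 170] (385, 295) [15, 144, 46] (410, 75) [8, 8, 121] (365, 100) [19, 37, 146] (410, 160) [10, 6, 120] (230, 100) [6, 16, 163] (250, 98) [8, 17, 169] (270, 98) [10, 16, 49] (265, 283) [0, 15, 51] (245, 285) [8, 23, 45] (262, 257) [10, 16, 47] (30, 30) [20, 36, 170] 
orange (369, 309, 54, 60) [569.6 -46.6  44.3  58.2  12.8]
top orange (345, 205, 31, 26) [569.8 -49.3  44.   59.1  12.9]
tray (157, 248, 45, 46) [464.9 366.7 103.8 102.5   1.3]
```

View pics/c2.png

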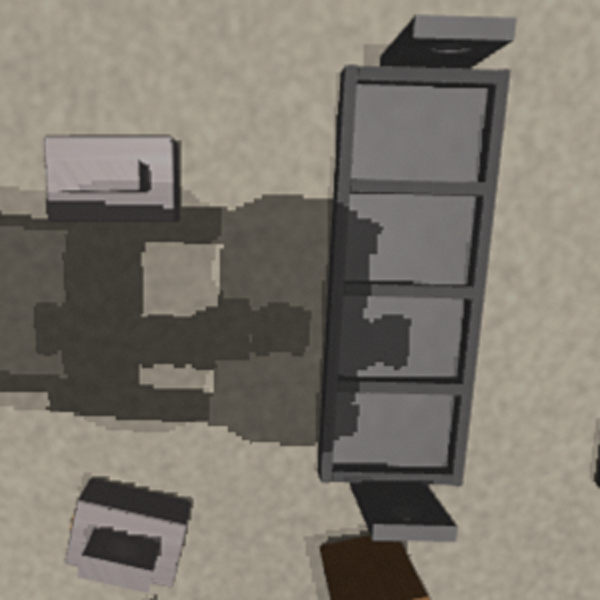

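```bash
python3 steer.py '1,-0.042,0.025,0,0
1,-0.042,0.025,0,0
1,-0.043,0.026,0,0
1,0,0,0,-0.112
1,0,0,0,-0.111'
python3 steer.py '1,0,0,0.05,0
1,0,0,0.05,0
1,0,0,0.05,0
1,0,0,0.05,0
1,0,0,0.05,0'
python3 steer.py '1,0,0,0.012,0
1,0,0,0,0
0,0,0,0,0
0,0,0,0,0
0,0,0,0,0' 25
python3 steer.py '0,0,0,0,0
0,0,0,0,0
0,0,0,0,0'
```

```text
time: 2.95
eef_pos: [0.5693, -0.0466, 0.3024]
tool_rot: [0.622, 0.783, -0.0, -0.001]
wrist_force: [0.1, 0.4, -0.1]
grip_width: 1.002
gripper_force: 0.0
time: 3.45
eef_pos: [0.5688, -0.045, 0.0515]
tool_rot: [0.623, 0.782, 0.0, 0.0]
wrist_force: [0.8, 0.3, 0.7]
grip_width: 0.997
gripper_force: 0.0
time: 3.95
eef_pos: [0.5712, -0.0476, 0.0442]
tool_rot: [0.624, 0.781, 0.001, 0.002]
wrist_force: [-0.8, 0.5, 1.5]
grip_width: 0.535
gripper_force: 25.7
time: 4.25
eef_pos: [0.5713, -0.0477, 0.0441]
tool_rot: [0.624, 0.781, 0.001, 0.002]
wrist_force: [-0.5, 1.2, 6.9]
grip_width: 0.538
gripper_force: 26.8
```

```bash
python3 steer.py '0,0,0,-0.03,0
0,0,0,-0.04,0
0,0,0,-0.04,0
0,0,0,-0.02,0.112
0,0,0,0,0.111'
python3 steer.py '0,0.03,-0.007,0,0
0,0.046,-0.012,0,0
0,0.046,-0.012,0,0
0,0.046,-0.012,0,0
0,0.046,-0.012,0,0'
python3 steer.py '0,0.046,-0.012,0,0
0,0.046,-0.012,0,0
0,0.046,-0.012,0,0
0,0.04,-0.009,0,0
0,0.023,-0.005,0,0'
python3 steer.py '0,0,0,0.03,0
0,0,0,0.03,0
0,0,0,0,0'
python3 - <<'E'
from h import *
im,c,st=shot('wrist','w2'); print(st['eef_pos'],st['grip_width'])
E
```

```text
time: 4.75
eef_pos: [0.572, -0.048, 0.177]
tool_rot: [0.709, 0.705, 0.002, 0.004]
wrist_force: [0.0, -0.6, -2.0]
grip_width: 0.535
gripper_force: 26.6
time: 5.25
eef_pos: [0.5139, 0.1684, 0.1722]
tool_rot: [0.708, 0.707, 0.001, 0.0]
wrist_force: [0.5, 0.0, -1.9]
grip_width: 0.536
gripper_force: 26.5
time: 5.75
eef_pos: [0.4636, 0.3706, 0.1722]
tool_rot: [0.707, 0.708, 0.001, -0.0]
wrist_force: [0.4, -0.4, -0.8]
grip_width: 0.534
gripper_force: 26.5
time: 6.05
eef_pos: [0.4616, 0.3665, 0.1073]
tool_rot: [0.707, 0.707, -0.004, -0.001]
wrist_force: [-1.0, -0.9, -1.6]
grip_width: 0.533
gripper_force: 26.5
[0.46157944 0.36651118 0.10731815] 0.532624016680899
```

View pics/w2.png

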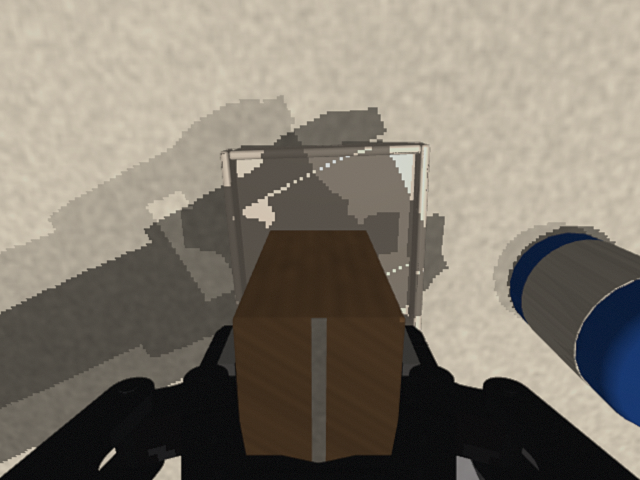

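The carton is held upright over the tray, whose far edge runs from (221,150) to (429,146); it is centred.

```bash
python3 steer.py '0,0,0,0.03,0
0,0,0,0.02,0
0,0,0,0.006,0
0,0,0,0,0
0,0,0,0,0'
python3 steer.py '0,0,0,0.002,0
0.6,0,0,0,0
0.8,0,0,0,0
1,0,0,0,0
1,0,0,0,0'
```

```text
time: 6.6
eef_pos: [0.4661, 0.3685, 0.0574]
tool_rot: [0.708, 0.707, 0.002, 0.0]
wrist_force: [0.4, 0.1, -1.4]
grip_width: 0.532
gripper_force: 26.5
time: 7.1
eef_pos: [0.4649, 0.368, 0.0536]
tool_rot: [0.707, 0.707, 0.0, 0.0]
wrist_force: [-0.3, -0.2, -0.5]
grip_width: 1.001
gripper_force: 0.0
```

```bash
python3 steer.py '1,0,0,-0.04,0
1,0,0,-0.05,0
1,0,0,-0.05,0
1,0,0,-0.05,0
1,-0.048,0.003,0,0'
python3 steer.py '1,-0.048,0.003,0,0
1,-0.048,0.003,0,0
1,-0.048,0.003,0,0
1,-0.048,0.003,0,0
1,-0.048,0.003,0,0'
python3 steer.py '1,0,0,0,0
1,0,0,0,0
1,0,0,0,0'
python3 - <<'E'
from h import *
im,c,st=shot('wrist','w3'); print(st['eef_pos'],st['tool_rot']); it,ct,_=shot('top','top1')
x=it[180:310,140:400]; x=cv2.resize(x,None,fx=2.3,fy=2.3); cv2.imwrite('pics/c3.png',np.vstack([cv2.resize(im,(598,449)),x])[:600+0] if 0 else x)
m=((im[...,2]>0)).astype(np.uint8)
E
```

```text
time: 7.6
eef_pos: [0.4713, 0.3241, 0.2531]
tool_rot: [0.705, 0.709, 0.008, 0.003]
wrist_force: [1.5, -1.4, 1.5]
grip_width: 1.005
gripper_force: 0.0
time: 8.1
eef_pos: [0.4822, 0.0781, 0.2435]
tool_rot: [0.707, 0.707, 0.0, 0.0]
wrist_force: [0.8, -0.3, 1.4]
grip_width: 0.996
gripper_force: 0.0
time: 8.4
eef_pos: [0.4823, 0.0806, 0.2433]
tool_rot: [0.707, 0.707, 0.0, -0.0]
wrist_force: [-0.0, -0.3, -0.0]
grip_width: 1.003
gripper_force: 0.0
[0.4823173  0.08058338 0.24329537] [ 7.07153096e-01  7.07060451e-01  7.34237893e-05 -1.10083090e-04]
```

View pics/w3.png

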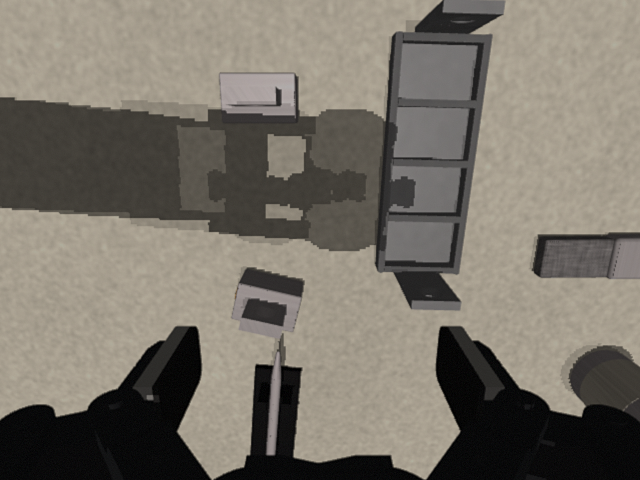

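The wrist view shows the rack with the carton gone. Box A's top is at (258,93) and box B's at (268,300).

```bash
cat > box.py <<'E'
from h import *
from scipy.optimize import least_squares
def boxes(it,ct,y0=235):
    h2=cv2.cvtColor(it,cv2.COLOR_BGR2HSV)
    m=((h2[...,1]<32)).astype(np.uint8); m[:y0]=0; m[310:]=0; m[:,:215]=0; m[:,360:]=0
    m=cv2.morphologyEx(m,cv2.MORPH_OPEN,np.ones((3,3)))
    return [(cv2.boundingRect(b),rect(ct,b,.04)) for b in blobs(m,120)]
def rackfit(c,obs):
    W=np.array([o[0] for o in obs],float)/1000; px=np.array([o[1] for o in obs],float)
    def f(p): 
        r=R.from_euler('z',p[2]).as_matrix(); return (proj(c,W@r.T+[p[0],p[1],p[3]])-px).ravel()
    s=least_squares(f,[.579,.12,0,0]); return s.x, np.abs(s.fun).reshape(-1,2).round(1)
E
python3 - <<'E'
from box import *
it=cv2.imread('pics/top1.png'); print(boxes(it,cam('top')))
st=ctrl.read_state(); c=cam('wrist',st)
im=cv2.imread('pics/w3.png'); h=cv2.cvtColor(im,cv2.COLOR_BGR2HSV); m=((h[...,1]<24)&(h[...,2]>120)).astype(np.uint8); m[:,:150]=0;m[:,350:]=0;m[350:]=0
for b in blobs(m,200): print('wrist',cv2.boundingRect(b),rect(c,b,.04))
o=[((-39,103,23),(392,33)),((39,103,23),(491,34)),((39,-103,23),(459,272)),((-39,-103,23),(377,271)),((20,-111,84),(460,309)),((-20,-111,84),(414,309))]
print(rackfit(c,o))
st={'eef_pos':np.array([0.49366862,0.07878627,0.30305506]),'tool_rot':np.array([.7075,.7067,0,0])}
o=[((-39,103,23),(372,44)),((39,103,23),(454,46)),((39,-103,23),(431,250)),((-39,-103,23),(361,250)),((20,-111,84),(428,280)),((-20,-111,84),(388.5,280)),((20,111,84),(458,19)),((-20,111,84),(409,18.5))]
print(rackfit(cam('wrist',st),o))
x=im[0:320,360:520]; cv2.imwrite('pics/c4.png',np.hstack([cv2.resize(x[:120],None,fx=5,fy=5,interpolation=cv2.INTER_CUBIC)[:,:800]]))
E
```

```text
[((332, 267, 22, 30), array([433.5,  -9.4,  40.2,  62.3,  76.2])), ((252, 272, 20, 25), array([431. , 172.8,  42.8,  53.8,  88.9])), ((282, 275, 14, 19), array([429.3, 109.7,  27.4,  41.7,  75.1]))]
wrist (219, 73, 76, 42) [4.336e+02 1.793e+02 5.890e+01 3.030e+01 1.000e-01]
wrist (232, 284, 69, 55) [432.4 -11.9  46.4  58.9  76. ]
(array([ 0.58020153,  0.12340152, -0.00811113, -0.00359243]), array([[1. , 0.4],
       [1.1, 0.3],
       [0.9, 1.1],
       [1.7, 1.3],
       [0.2, 0.5],
       [2.3, 0.9]]))
(array([ 0.58220746,  0.12258531, -0.021098  , -0.0044432 ]), array([[1. , 0.9],
       [1.5, 1. ],
       [1.2, 2.1],
       [0.3, 0.7],
       [0.4, 0.7],
       [1.5, 1.5],
       [0.6, 1.1],
       [1.7, 0.4]]))
```

```bash
python3 steer.py '1,0.03,-0.016,0.01,0
1,0.03,-0.016,0.01,0
1,0.032,-0.017,0.02,0
1,0,0,0,0
1,0,0,0,0'
python3 - <<'E'
from h import *
im,c,st=shot('wrist','w4'); print(st['eef_pos'],st['tool_rot'])
x=im.copy(); cv2.imwrite('pics/w4.png',x)
h=cv2.cvtColor(im,cv2.COLOR_BGR2HSV); m=((h[...,1]<24)&(h[...,2]>120)).astype(np.uint8); m[:,:200]=0;m[:,440:]=0
for b in blobs(m,200): print('wrist',cv2.boundingRect(b),rect(c,b,.04),rect(c,b,.078))
E
```

```text
time: 9.0
eef_pos: [0.4328, 0.1732, 0.2029]
tool_rot: [0.706, 0.708, -0.0, -0.0]
wrist_force: [0.2, -0.8, 0.5]
grip_width: 0.999
gripper_force: 0.0
[0.43277795 0.17324319 0.20293916] [ 7.06196198e-01  7.08016089e-01 -3.66740587e-04 -1.19215744e-04]
wrist (296, 0, 141, 21) [4.634e+02 3.211e+02 9.210e+01 1.170e+01 2.000e-01] [4.596e+02 3.126e+02 8.060e+01 1.020e+01 2.000e-01]
wrist (283, 398, 72, 44) [433.6  -7.3  36.2  58.5  76.2] [433.4  25.1  31.7  51.2  76.2]
wrist (296, 444, 46, 17) [433.7 -44.5  13.4  40.4  75.4] [433.6  -7.6  11.8  35.4  75.4]
```

View pics/w4.png

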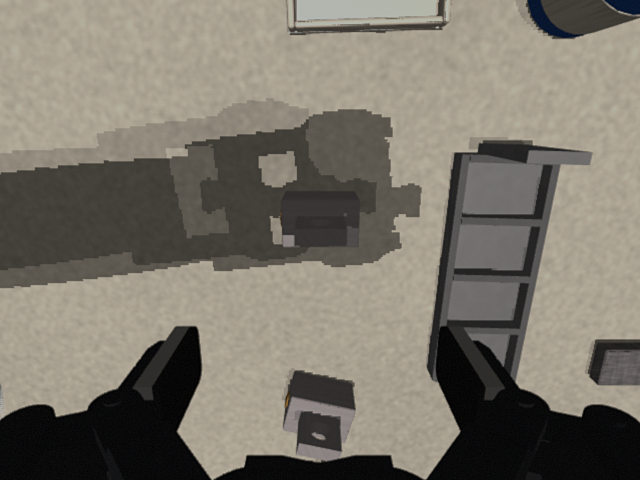

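Box A is in the arm's shadow at (320,218). Box B is lit at (320,400), with its lug top at (319,452).

```bash
python3 - <<'E'
from h import *
im=cv2.imread('pics/w4.png'); st=ctrl.read_state(); c=cam('wrist',st)
g=cv2.cvtColor(im,cv2.COLOR_BGR2GRAY)
print('col290',[(r,int(g[r,290])) for r in range(186,254,2)])
print('col320',[(r,int(g[r,320])) for r in range(186,254,2)])
print('row222',[(x,int(g[222,x])) for x in range(274,366,3)])
print('row240',[(x,int(g[240,x])) for x in range(274,366,3)])
for z in(0,.04,.078): print(z,proj(c,[[.433,y,z] for y in(.172-.019,.172-.006,.172+.006,.172+.019)])[:,1].round(0), proj(c,[[.433-.03,.172,z],[.433+.03,.172,z],[.433-.018,.172,z],[.433+.018,.172,z]])[:,0].round(0))
E
```

```text
col290 [(186, 62), (188, 62), (190, 59), (192, 47), (194, 47), (196, 48), (198, 47), (200, 53), (202, 55), (204, 54), (206, 55), (208, 56), (210, 54), (212, 55), (214, 55), (216, 55), (218, 55), (220, 55), (222, 54), (224, 54), (226, 55), (228, 57), (230, 52), (232, 52), (234, 56), (236, 138), (238, 134), (240, 134), (242, 132), (244, 132), (246, 114), (248, 63), (250, 66), (252, 65)]
col320 [(186, 63), (188, 63), (190, 60), (192, 44), (194, 45), (196, 46), (198, 49), (200, 53), (202, 54), (204, 56), (206, 55), (208, 53), (210, 54), (212, 55), (214, 56), (216, 49), (218, 47), (220, 52), (222, 54), (224, 53), (226, 47), (228, 47), (230, 53), (232, 54), (234, 54), (236, 54), (238, 53), (240, 54), (242, 53), (244, 52), (246, 59), (248, 92), (250, 89), (252, 91)]
row222 [(274, 134), (277, 137), (280, 105), (283, 53), (286, 53), (289, 53), (292, 54), (295, 50), (298, 47), (301, 46), (304, 47), (307, 45), (310, 47), (313, 52), (316, 53), (319, 52), (322, 51), (325, 53), (328, 51), (331, 48), (334, 45), (337, 47), (340, 45), (343, 47), (346, 52), (349, 52), (352, 51), (355, 51), (358, 54), (361, 89), (364, 89)]
row240 [(274, 139), (277, 130), (280, 137), (283, 124), (286, 134), (289, 132), (292, 136), (295, 52), (298, 53), (301, 53), (304, 54), (307, 51), (310, 53), (313, 54), (316, 52), (319, 53), (322, 53), (325, 54), (328, 53), (331, 54), (334, 53), (337, 52), (340, 54), (343, 54), (346, 56), (349, 77), (352, 76), (355, 77), (358, 72), (361, 87), (364, 87)]
0 [237. 223. 209. 194.] [283. 352. 297. 338.]
0.04 [251. 235. 220. 203.] [278. 356. 294. 340.]
0.078 [268. 250. 233. 215.] [273. 361. 291. 343.]
```

```bash
python3 steer.py '1,0.002,0.0025,0.04,0
1,0,0,0.04,0
1,0,0,0.04,0
1,0,0,0.03,0
1,0,0,0.006,0'
python3 steer.py '1,0,0,0.002,0
1,0,0,0,0
0,0,0,0,0
0,0,0,0,0
0,0,0,0,0' 50
python3 steer.py '0,0,0,0,0
0,0,0,0,0
0,0,0,-0.03,0
0,0,0,-0.04,0
0,0,0,-0.03,0'
python3 steer.py '0,0,0,0,0
0,0,0,0,0'
python3 - <<'E'
from h import *
im,c,st=shot('wrist','w5'); print(st['eef_pos'],st['tool_rot'])
E
```

```text
time: 9.55
eef_pos: [0.4343, 0.173, 0.0445]
tool_rot: [0.708, 0.706, -0.002, -0.002]
wrist_force: [0.7, -0.3, -0.3]
grip_width: 1.002
gripper_force: 0.0
time: 10.05
eef_pos: [0.4367, 0.1741, 0.0463]
tool_rot: [0.707, 0.707, 0.001, 0.001]
wrist_force: [0.2, -0.4, -0.7]
grip_width: 0.512
gripper_force: 0.0
time: 10.55
eef_pos: [0.4358, 0.1739, 0.1465]
tool_rot: [0.707, 0.707, 0.0, 0.0]
wrist_force: [0.9, 0.2, -2.1]
grip_width: 0.412
gripper_force: 51.4
time: 10.75
eef_pos: [0.4356, 0.1739, 0.1447]
tool_rot: [0.707, 0.707, -0.0, -0.0]
wrist_force: [-0.5, -0.6, -3.2]
grip_width: 0.409
gripper_force: 51.4
[0.43555855 0.17388448 0.14469133] [ 7.07449337e-01  7.06764035e-01 -1.63209800e-04 -9.42796469e-05]
```

View pics/w5.png

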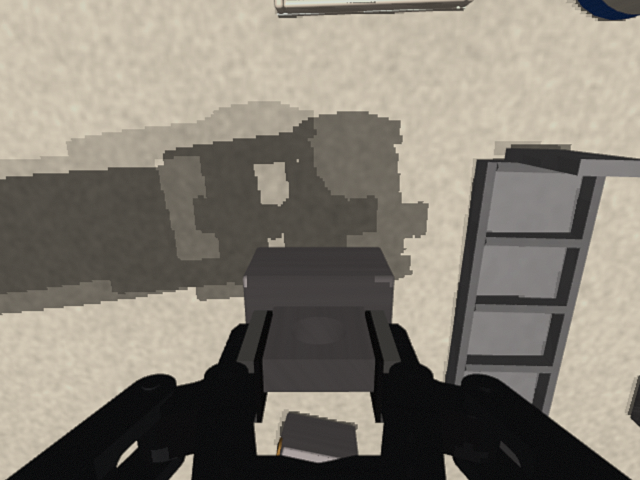

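Box A is held; the rear edge of its top face is at row 276, columns 244–393, and its rear bottom edge is at row 247.

```bash
python3 - <<'E'
from h import *
im=cv2.imread('pics/w5.png'); st=ctrl.read_state(); c=cam('wrist',st); zu=st['eef_pos'][2]-.045
p=plane(c,[(245,277),(393,277)],zu+.04); b=plane(c,[(256,247.5),(383,247.5)],zu); print(p,b,'dx center',(p.mean(0)-st['eef_pos'])*1000, (b.mean(0)-st['eef_pos'])*1000)
g=cv2.cvtColor(im,cv2.COLOR_BGR2GRAY); print([(r,int(g[r,320])) for r in range(240,284,2)],[(r,int(g[r,258])) for r in range(240,310,3)])
E
python3 steer.py '0,-0.006,0.03,0,0
0,-0.007,0.04,0,0
0,-0.007,0.04,0,0
0,-0.006,0.035,0,0
0,0,0,0,0'
python3 steer.py '0,0,0,0,0
0,0,0,0,0'
python3 - <<'E'
from h import *
im,c,st=shot('wrist','w6'); print(st['eef_pos'],st['tool_rot'])
E
```

```text
[[0.40635435 0.19479394 0.13853411]
 [0.46367321 0.19487136 0.13853411]] [[0.40465994 0.19420428 0.09853411]
 [0.46574691 0.19427147 0.09853411]] dx center [ 0.31309153 21.07847301 -5.        ] [  0.50274077  20.48369946 -45.        ]
[(240, 79), (242, 78), (244, 76), (246, 72), (248, 56), (250, 57), (252, 57), (254, 59), (256, 59), (258, 57), (260, 56), (262, 57), (264, 57), (266, 56), (268, 57), (270, 59), (272, 58), (274, 58), (276, 63), (278, 63), (280, 65), (282, 65)] [(240, 81), (243, 76), (246, 74), (249, 56), (252, 56), (255, 58), (258, 57), (261, 58), (264, 58), (267, 59), (270, 59), (273, 58), (276, 63), (279, 65), (282, 64), (285, 66), (288, 64), (291, 65), (294, 66), (297, 65), (300, 66), (303, 66), (306, 66), (309, 65)]
time: 11.3
eef_pos: [0.5831, 0.1464, 0.1423]
tool_rot: [0.708, 0.706, -0.001, -0.001]
wrist_force: [-0.9, -0.5, -2.5]
grip_width: 0.413
gripper_force: 51.8
time: 11.5
eef_pos: [0.579, 0.1479, 0.1431]
tool_rot: [0.707, 0.707, -0.002, -0.001]
wrist_force: [0.3, -0.7, -2.8]
grip_width: 0.415
gripper_force: 51.8
[0.57903856 0.1478991  0.14305063] [ 0.70736988  0.70684024 -0.0016019  -0.00146972]
```

View pics/w6.png

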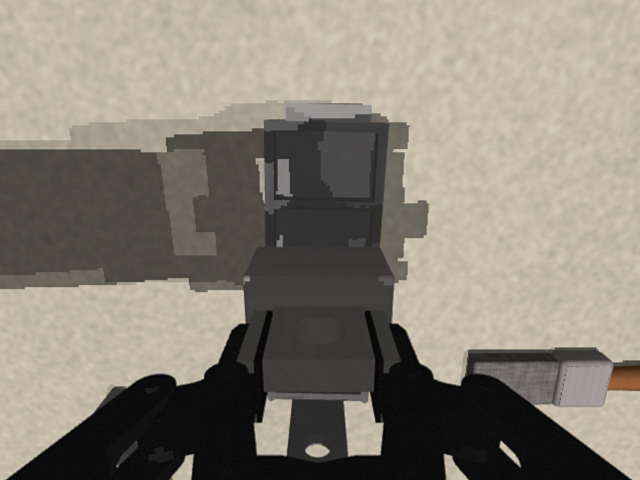

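Box A hovers over the rack. The rack's far end wall is near row 121, and its side walls are at columns about 265 and 388. The next divider is at about row 203.

```bash
python3 - <<'E'
from h import *
im=cv2.imread('pics/w6.png'); st=ctrl.read_state(); c=cam('wrist',st)
g=cv2.cvtColor(im,cv2.COLOR_BGR2GRAY).astype(int)
for col in (300,350): print('col',col,[(r,g[r,col]) for r in list(range(96,134,2))+list(range(190,252,2))])
for row in (135,185,230): print('row',row,[(x,g[row,x]) for x in list(range(256,292,2))+list(range(362,396,2))])
p=st['eef_pos']; print(p)
rk=lambda x,y,z:[.581+x/1000+.015*y/1000,.123+y/1000-.015*x/1000,z/1000]
for P in [(-39,103,23),(39,103,23),(39,50,23),(-39,50,23),(-33,97,23),(33,97,23),(33,53,23),(33,47,23),(33,103,0),(0,111,84),(0,103,84)]: print(P,proj(c,rk(*P)).round(1))
E
```

```text
col 300 [(96, np.int64(193)), (98, np.int64(192)), (100, np.int64(169)), (102, np.int64(162)), (104, np.int64(152)), (106, np.int64(152)), (108, np.int64(152)), (110, np.int64(154)), (112, np.int64(137)), (114, np.int64(131)), (116, np.int64(131)), (118, np.int64(131)), (120, np.int64(132)), (122, np.int64(86)), (124, np.int64(61)), (126, np.int64(44)), (128, np.int64(46)), (130, np.int64(49)), (132, np.int64(51)), (190, np.int64(51)), (192, np.int64(52)), (194, np.int64(51)), (196, np.int64(49)), (198, np.int64(43)), (200, np.int64(48)), (202, np.int64(49)), (204, np.int64(49)), (206, np.int64(46)), (208, np.int64(44)), (210, np.int64(49)), (212, np.int64(50)), (214, np.int64(50)), (216, np.int64(50)), (218, np.int64(50)), (220, np.int64(49)), (222, np.int64(51)), (224, np.int64(51)), (226, np.int64(51)), (228, np.int64(50)), (230, np.int64(50)), (232, np.int64(49)), (234, np.int64(50)), (236, np.int64(49)), (238, np.int64(49)), (240, np.int64(49)), (242, np.int64(49)), (244, np.int64(51)), (246, np.int64(51)), (248, np.int64(57)), (250, np.int64(54))]
col 350 [(96, np.int64(190)), 
[... 2951 characters left out ...]
 (364, np.int64(50)), (366, np.int64(50)), (368, np.int64(50)), (370, np.int64(44)), (372, np.int64(44)), (374, np.int64(47)), (376, np.int64(47)), (378, np.int64(45)), (380, np.int64(61)), (382, np.int64(107)), (384, np.int64(105)), (386, np.int64(103)), (388, np.int64(102)), (390, np.int64(101)), (392, np.int64(102)), (394, np.int64(102))]
[0.57922625 0.14802182 0.14367839]
(-39, 103, 23) [[260.8 120.3]]
(39, 103, 23) [[387.8 122.3]]
(39, 50, 23) [[382.3 207.3]]
(-39, 50, 23) [[263.  205.3]]
(-33, 97, 23) [[270.8 130.6]]
(33, 97, 23) [[377.4 132.4]]
(33, 53, 23) [[373.4 202.6]]
(33, 47, 23) [[372.8 211.6]]
(33, 103, 0) [[373.3 121.9]]
(0, 111, 84) [[326. 104.]]
(0, 103, 84) [[325.7 122. ]]
```

```bash
python3 steer.py '0,-0.0005,0.0026,0,0.018
0,0,0,0.03,0
0,0,0,0.03,0
0,0,0,0,0
0,0,0,0,0'
python3 steer.py '0,0,0,0,0
0,0,0,0,0'
python3 - <<'E'
from h import *
im,c,st=shot('wrist','w7'); print(st['eef_pos'],st['tool_rot'])
x=im[60:420,200:440]; x=cv2.createCLAHE(3,(4,4)).apply(cv2.cvtColor(x,cv2.COLOR_BGR2GRAY)); cv2.imwrite('pics/c7.png',cv2.resize(x,None,fx=1.66,fy=1.66,interpolation=cv2.INTER_CUBIC))
E
```

```text
time: 12.05
eef_pos: [0.5832, 0.1474, 0.0854]
tool_rot: [0.714, 0.7, -0.0, -0.0]
wrist_force: [0.5, -0.6, -0.9]
grip_width: 0.411
gripper_force: 51.7
time: 12.25
eef_pos: [0.5849, 0.1474, 0.0874]
tool_rot: [0.714, 0.7, 0.001, 0.001]
wrist_force: [0.1, -0.6, -2.1]
grip_width: 0.412
gripper_force: 51.7
[0.5849475  0.14743377 0.08743179] [0.71378303 0.70036455 0.00136255 0.00119353]
```

View pics/c7.png

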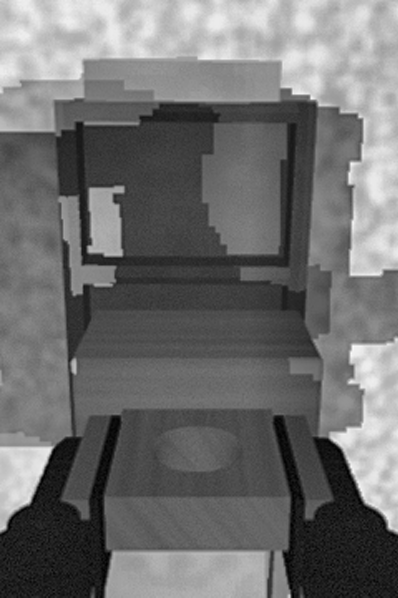

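The enlarged view shows box A over the second bay with its bottom edge at about row 312. The divider lies behind it and the rack's side edges are at columns 62 and 315.

```bash
for i in 1 2 3; do python3 steer.py '0,0,0,0,0
0,0,0,0,0' | grep eef; done
```

```text
eef_pos: [0.5839, 0.1473, 0.0859]
eef_pos: [0.5836, 0.1473, 0.0853]
eef_pos: [0.5836, 0.1473, 0.0852]
```

```bash
python3 steer.py '0,0,-0.0016,0,0
0,0,0,0,0
0,0,0,0,0
0,0,0,0,0
0,0,0,0,0' | grep eef; python3 - <<'E'
from h import *
st={'eef_pos':np.array([0.5849475,0.14743377,0.08743179]),'tool_rot':np.array([0.71378303,0.70036455,0.00136255,0.00119353])}
c=cam('wrist',st); im=cv2.imread('pics/w7.png'); g=cv2.cvtColor(im,cv2.COLOR_BGR2GRAY).astype(int)
for col in (290,340): print(col,[(r,int(g[r,col])) for r in range(200,290,2)])
for r in (160,215): print(r,[(x,int(g[r,x])) for x in list(range(228,256,2))+list(range(368,400,2))])
f=lambda r,z:plane(c,(315,r),z)[0,1].round(4)
print('divider',[f(r,.023) for r in(222,225.7,229)],'box bottom',f(248,.0424),'top edge',f(275,.0824))
E
```

```text
eef_pos: [0.582, 0.1473, 0.0853]
290 [(200, 52), (202, 53), (204, 52), (206, 53), (208, 52), (210, 53), (212, 55), (214, 52), (216, 45), (218, 46), (220, 50), (222, 51), (224, 51), (226, 51), (228, 47), (230, 47), (232, 53), (234, 52), (236, 51), (238, 51), (240, 53), (242, 51), (244, 51), (246, 51), (248, 57), (250, 58), (252, 59), (254, 59), (256, 57), (258, 58), (260, 58), (262, 59), (264, 59), (266, 59), (268, 60), (270, 58), (272, 59), (274, 60), (276, 65), (278, 64), (280, 65), (282, 66), (284, 67), (286, 65), (288, 65)]
340 [(200, 77), (202, 78), (204, 75), (206, 78), (208, 75), (210, 77), (212, 76), (214, 48), (216, 46), (218, 44), (220, 49), (222, 51), (224, 52), (226, 54), (228, 48), (230, 49), (232, 52), (234, 51), (236, 51), (238, 53), (240, 52), (242, 54), (244, 52), (246, 54), (248, 58), (250, 56), (252, 60), (254, 58), (256, 57), (258, 58), (260, 60), (262, 60), (264, 57), (266, 59), (268, 60), (270, 60), (272, 59), (274, 59), (276, 63), (278, 65), (280, 65), (282, 67), (284, 68), (286, 66), (288, 65)]
160 [(228, 81), (230, 79), (232, 79), (234, 67), (236, 50), (238, 52), (240, 51), (242, 48), (244, 51), (246, 48), (248, 43), (250, 47), (252, 55), (254, 52), (368, 72), (370, 53), (372, 53), (374, 42), (376, 47), (378, 64), (380, 62), (382, 64), (384, 66), (386, 65), (388, 77), (390, 112), (392, 107), (394, 105), (396, 106), (398, 105)]
215 [(228, 82), (230, 81), (232, 80), (234, 80), (236, 79), (238, 48), (240, 46), (242, 90), (244, 89), (246, 87), (248, 84), (250, 42), (252, 44), (254, 46), (368, 48), (370, 47), (372, 43), (374, 51), (376, 61), (378, 62), (380, 60), (382, 62), (384, 62), (386, 110), (388, 110), (390, 109), (392, 110), (394, 111), (396, 110), (398, 111)]
divider [np.float64(0.1758), np.float64(0.1738), np.float64(0.172)] box bottom 0.1677 top edge 0.1693
```

```bash
python3 steer.py '0,0.0008,0,0.012,0
0,0,0,0.01,0
0,0,0,0,0
0,0,0,0,0
0,0,0,0,0'
python3 steer.py '0,0,0,0.006,0
0,0,0,0.003,0
0,0,0,0,0
0,0,0,0,0
0,0,0,0,0'
```

```text
time: 13.9
eef_pos: [0.5822, 0.1481, 0.0634]
tool_rot: [0.714, 0.7, 0.0, 0.0]
wrist_force: [0.7, -0.8, -1.0]
grip_width: 0.41
gripper_force: 51.8
time: 14.4
eef_pos: [0.5821, 0.1481, 0.0544]
tool_rot: [0.714, 0.7, 0.0, 0.0]
wrist_force: [0.6, 0.3, -1.8]
grip_width: 0.412
gripper_force: 51.8
```

```bash
python3 steer.py '0,0,0,0.003,0
0,0,0,0,0
0,0,0,0,0
0,0,0,0,0' | egrep 'eef|force'
python3 steer.py '0,0,0,0.0015,0
0,0,0,0,0
0,0,0,0,0
0,0,0,0,0'| egrep 'eef|force'
```

```text
eef_pos: [0.5828, 0.1482, 0.0522]
wrist_force: [-0.4, 0.6, 4.3]
gripper_force: 52.7
eef_pos: [0.5828, 0.1482, 0.0522]
wrist_force: [-6.2, -0.8, 15.1]
gripper_force: 53.9
```

```bash
python3 steer.py '0.6,0,0,0,0
1,0,0,0,0
1,0,0,0,0
1,0,0,-0.03,0
1,0,0,-0.04,0'|egrep 'eef|force'
python3 steer.py '1,0,0,-0.04,-0.018
1,-0.02,-0.02,-0.04,0
1,-0.034,-0.033,0,0
1,-0.034,-0.033,0,0
1,-0.034,-0.033,0,0'|egrep 'eef|force'
python3 steer.py '1,-0.034,-0.03,0,0
1,0,0,0,0
1,0,0,0,0
1,0,0,0,0
1,0,0,0,0'|egrep 'eef|force'
python3 - <<'E'
from box import *
im,c,st=shot('wrist','w8'); print(st['eef_pos'],st['tool_rot'])
it,ct,_=shot('top','top2'); print(boxes(it,ct))
h=cv2.cvtColor(im,cv2.COLOR_BGR2HSV); m=((h[...,1]<24)).astype(np.uint8); m[:,:200]=0;m[:,440:]=0
for b in blobs(m,200): print('wrist',cv2.boundingRect(b),rect(c,b,.04),rect(c,b,.078))
E
```

```text
eef_pos: [0.5796, 0.1479, 0.1174]
wrist_force: [1.4, 0.8, 0.3]
gripper_force: 0.0
eef_pos: [0.4615, 0.0254, 0.1996]
wrist_force: [0.7, -0.6, 0.1]
gripper_force: 0.0
eef_pos: [0.4335, -0.007, 0.1998]
wrist_force: [0.8, 0.9, -0.4]
gripper_force: 0.0
[ 0.43346854 -0.00704995  0.19981039] [ 7.06901923e-01  7.07311573e-01  9.92714449e-06 -1.03074727e-04]
[]
wrist (285, 286, 65, 179) [ 432.1 -144.4  180.4   43.3   84.5] [ 432.3 -117.2  157.7   37.8   84.5]
wrist (276, 189, 86, 71) [434.1  -4.2  43.9  59.3  76.2] [434.    5.4  38.4  51.9  76.2]
```

View pics/w8.png

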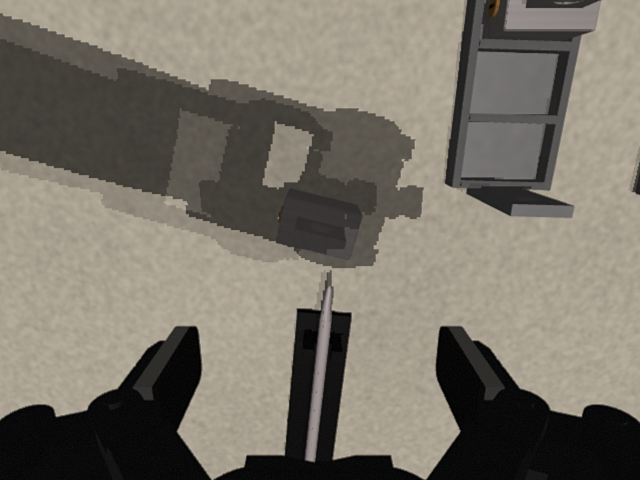

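Box B has not moved: it is in shadow at (318,225), with the bar tip just below it at (328,272).

```bash
python3 steer.py '1,0,0,0,0.12
1,0,0,0,0.121
1,0,0,0.04,0
1,0,0,0.04,0
1,0,0,0.04,0'|egrep 'eef|force'
python3 steer.py '1,0,0,0.03,0
1,0,0,0.004,0
1,0,0,0,0
1,0,0,0,0
1,0,0,0,0'|egrep 'eef|force'
python3 steer.py '0,0,0,0,0
0,0,0,0,0
0,0,0,0,0
0,0,0,0,0
0,0,0,0,0' 50
python3 steer.py '0,0,0,-0.03,0
0,0,0,-0.04,0
0,0,0,-0.03,0
0,0,0,0,-0.12
0,0,0,0,-0.103'|egrep 'eef|force'
```

```text
eef_pos: [0.4335, -0.0073, 0.0788]
wrist_force: [1.5, 0.3, 0.4]
gripper_force: 0.0
eef_pos: [0.4346, -0.0081, 0.0477]
wrist_force: [-0.6, -0.3, -0.2]
gripper_force: 0.0
time: 18.3
eef_pos: [0.4333, -0.0079, 0.0462]
tool_rot: [0.787, 0.617, 0.0, 0.0]
wrist_force: [0.4, 0.8, 2.4]
grip_width: 0.413
gripper_force: 50.1
eef_pos: [0.4327, -0.0077, 0.1461]
wrist_force: [0.2, -0.4, -4.2]
gripper_force: 52.2
```

```bash
python3 steer.py '0,0.021,0.03,0,0
0,0.021,0.03,0,0
0,0.021,0.03,0,0
0,0.021,0.03,0,0
0,0.022,0.027,0,0'|egrep 'eef|force'
python3 steer.py '0,0,0,0,0
0,0,0,0,0
0,0,0,0,0
0,0,0,0,0
0,0,0,0,0'|egrep 'eef|force'
python3 - <<'E'
from h import *
im,c,st=shot('wrist','w9'); print(st['eef_pos'],st['tool_rot']); g=cv2.cvtColor(im,cv2.COLOR_BGR2GRAY).astype(int)
for x in(256,320,380): print(x,[(r,int(g[r,x])) for r in range(236,292,2)])
for r in (251,281): print(r,[(x,int(g[r,x])) for x in list(range(236,266,2))+list(range(374,402,2))])
E
```

```text
eef_pos: [0.582, 0.0964, 0.1441]
wrist_force: [-0.5, -1.4, -2.9]
gripper_force: 52.3
eef_pos: [0.5812, 0.095, 0.1457]
wrist_force: [0.3, -0.3, -3.4]
gripper_force: 52.8
[0.58124451 0.09499174 0.14571435] [ 7.14060994e-01  7.00083468e-01 -1.32529775e-04 -1.28838196e-04]
256 [(236, 75), (238, 75), (240, 76), (242, 76), (244, 81), (246, 83), (248, 80), (250, 77), (252, 72), (254, 61), (256, 55), (258, 55), (260, 56), (262, 57), (264, 55), (266, 57), (268, 56), (270, 57), (272, 58), (274, 58), (276, 57), (278, 57), (280, 61), (282, 62), (284, 63), (286, 64), (288, 65), (290, 64)]
320 [(236, 49), (238, 51), (240, 51), (242, 52), (244, 48), (246, 50), (248, 50), (250, 54), (252, 54), (254, 55), (256, 56), (258, 56), (260, 56), (262, 57), (264, 56), (266, 57), (268, 57), (270, 55), (272, 58), (274, 59), (276, 57), (278, 57), (280, 59), (282, 61), (284, 64), (286, 63), (288, 65), (290, 64)]
380 [(236, 103), (238, 103), (240, 104), (242, 108), (244, 107), (246, 106), (248, 105), (250, 105), (252, 66), (254, 53), (256, 56), (258, 56), (260, 56), (262, 55), (264, 56), (266, 56), (268, 54), (270, 55), (272, 55), (274, 59), (276, 57), (278, 56), (280, 71), (282, 81), (284, 72), (286, 63), (288, 65), (290, 63)]
251 [(236, 78), (238, 76), (240, 77), (242, 76), (244, 77), (246, 78), (248, 78), (250, 78), (252, 78), (254, 75), (256, 74), (258, 60), (260, 58), (262, 59), (264, 56), (374, 64), (376, 63), (378, 63), (380, 88), (382, 106), (384, 104), (386, 102), (388, 101), (390, 105), (392, 105), (394, 103), (396, 133), (398, 188), (400, 184)]
281 [(236, 161), (238, 160), (240, 165), (242, 162), (244, 107), (246, 123), (248, 66), (250, 63), (252, 62), (254, 64), (256, 64), (258, 64), (260, 63), (262, 62), (264, 63), (374, 79), (376, 79), (378, 79), (380, 79), (382, 79), (384, 79), (386, 78), (388, 79), (390, 78), (392, 74), (394, 93), (396, 107), (398, 102), (400, 133)]
```

View pics/w9.png

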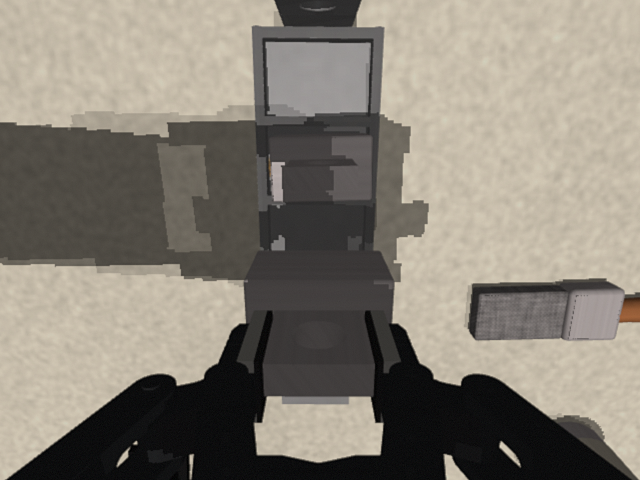

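Box A sits flat in its bay at (320,165). Box B is held over the next bay, its rear top edge at row 280 and bottom edge at row 252.

```bash
python3 steer.py '0,0.0051,0.0008,0.03,0
0,0,0,0.025,0
0,0,0,0,0
0,0,0,0,0
0,0,0,0,0'|egrep 'eef|force'
python3 steer.py '0,0,0,0,0
0,0,0,0,0
0,0,0,0,0'|egrep 'eef|force'
```

```text
eef_pos: [0.584, 0.1004, 0.0927]
wrist_force: [-0.5, -0.4, -3.4]
gripper_force: 52.6
eef_pos: [0.5832, 0.1005, 0.0915]
wrist_force: [1.1, 0.0, -3.5]
gripper_force: 52.6
```

```bash
python3 steer.py '0,0,-0.0008,0.015,0
0,0,0,0.01,0
0,0,0,0,0
0,0,0,0,0
0,0,0,0,0'|egrep 'eef|force'
python3 steer.py '0,0,0,0.008,0
0,0,0,0.002,0
0,0,0,0,0
0,0,0,0,0
0,0,0,0,0'|egrep 'eef|force'
python3 steer.py '0,0,0,0.003,0
0,0,0,0,0
0,0,0,0,0
0,0,0,0,0'|egrep 'eef|force'
```

```text
eef_pos: [0.5822, 0.1006, 0.0659]
wrist_force: [1.2, -0.1, -3.7]
gripper_force: 52.5
eef_pos: [0.5822, 0.1005, 0.0561]
wrist_force: [1.1, -0.1, -3.1]
gripper_force: 52.6
eef_pos: [0.582, 0.1006, 0.0528]
wrist_force: [0.0, -0.9, -3.8]
gripper_force: 52.7
```

```bash
python3 steer.py '0,0,0,0.0015,0
0,0,0,0,0
0,0,0,0,0
0,0,0,0,0'|egrep 'eef|force'
python3 steer.py '0.6,0,0,0,0
1,0,0,0,0
1,0,0,0,0
1,0,0,-0.03,0
1,0,0,-0.04,0'|egrep 'eef|force'
python3 steer.py '1,0,0,-0.04,-0.018
1,-0.03,-0.03,-0.02,0
1,-0.04,-0.02,0,0
1,-0.04,-0.02,0,0
1,-0.04,-0.02,0,0'|egrep 'eef|force'
python3 steer.py '1,-0.04,-0.01,0,0
1,0,0,0,0
1,0,0,0,0
1,0,0,0,0
1,0,0,0,0'|egrep 'eef|force'
python3 - <<'E'
from h import *
im,c,st=shot('wrist','w10'); print(st['eef_pos'],st['tool_rot'])
it,ct,_=shot('top','top3'); sc=shot('scene','s3')[0]
a=cv2.resize(im,(400,300)); b=cv2.resize(it[180:310,140:400],(400,200)); d=cv2.resize(sc[160:310,250:500],(400,240))
s=cv2.resize(im[0:150,440:640],(400,300),interpolation=cv2.INTER_CUBIC)
cv2.imwrite('pics/c10.png',np.vstack([np.hstack([a,s]),np.hstack([cv2.resize(b,(400,240)),d])]))
E
```

```text
eef_pos: [0.5823, 0.1006, 0.0523]
wrist_force: [-2.7, -0.2, 5.8]
gripper_force: 53.9
eef_pos: [0.5799, 0.1005, 0.1194]
wrist_force: [1.5, -0.2, -0.6]
gripper_force: 0.0
eef_pos: [0.491, -0.0505, 0.1816]
wrist_force: [1.3, -1.0, -0.4]
gripper_force: 0.0
eef_pos: [0.482, -0.0883, 0.1812]
wrist_force: [-0.0, 1.1, 0.3]
gripper_force: 0.0
[ 0.48201149 -0.08831393  0.18117179] [ 7.06814286e-01  7.07399145e-01  4.72711641e-05 -1.13389521e-04]
```

View pics/c10.png

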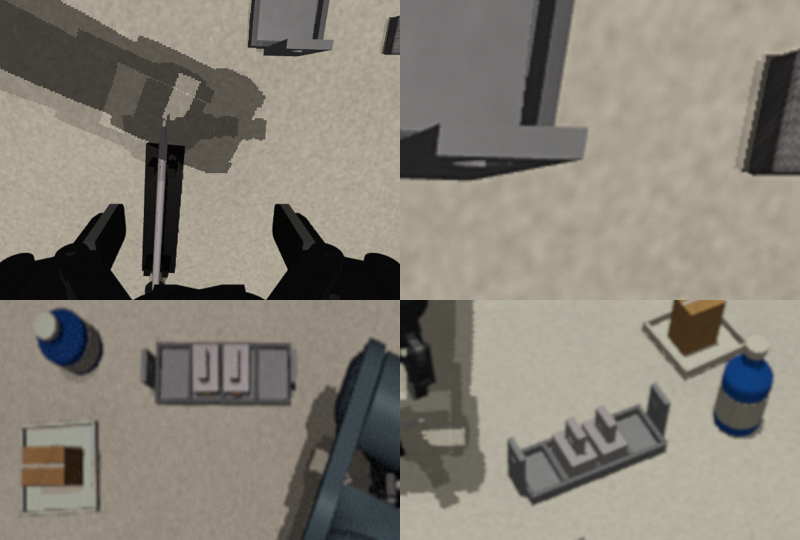

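The composite shows the carton upright in the tray at (50,467). Both boxes are seated in the two middle bays at (205,370) and (236,370), the bottle is standing, and the bar is free on its rest. That uses up my picture views, so everything from here is by numbers.

```bash
python3 - <<'E'
from h import *
it=cv2.imread('pics/top0.png'); c=cam('top'); h=cv2.cvtColor(it,cv2.COLOR_BGR2HSV)
m=(h[...,2]<60).astype(np.uint8); m[:270]=0;m[305:]=0;m[:,:370]=0;m[:,530:]=0
for b in blobs(m,40): print(cv2.boundingRect(b),'rest z.0',rect(c,b,.02),'handle .042',rect(c,b,.042))
mm=m.copy(); mm[:,:480]=0
for b in blobs(mm,40): print('handle',cv2.boundingRect(b),rect(c,b,.042))
# wrist rod: bright on black
st=ctrl.read_state(); cw=cam('wrist',st); im=cv2.imread('pics/w10.png'); hh=cv2.cvtColor(im,cv2.COLOR_BGR2HSV)
pts=[]
for r in range(240,440,8):
    xs=[x for x in range(235,300) if hh[r,x,2]>110]
    if xs: pts.append((np.mean(xs),r,len(xs)))
P=plane(cw,[p[:2] for p in pts],.032); k=np.polyfit(P[:,1],P[:,0],1); print('rod line dx/dy',k,[p[2] for p in pts],np.abs(np.polyval(k,P[:,1])-P[:,0]).max(), P[[0,-1]])
E
```

```text
(380, 281, 87, 15) rest z.0 [ 415.1 -192.8  196.    19.    84.7] handle .042 [ 415.4 -188.3  191.8   18.6   84.7]
(380, 270, 87, 13) rest z.0 [ 444.  -194.6  195.9   18.    84.5] handle .042 [ 443.7 -190.1  191.6   17.6   84.5]
(469, 280, 40, 12) rest z.0 [ 417.7 -341.5   88.4   24.9   88.9] handle .042 [ 418.  -333.9   86.5   24.3   88.9]
handle (480, 282, 29, 10) [ 414.8 -345.9   62.1   18.4   85.1]
rod line dx/dy [-0.00528903  0.44560206] [7, 16, 16, 17, 18, 19, 20, 21, 20, 22, 22, 23, 23, 24, 25, 25, 25, 27, 27, 28, 28, 28, 30] 0.010349468218242286 [[ 0.43582117 -0.10750042  0.032     ]
 [ 0.44540492 -0.2701512   0.032     ]]
```

```bash
python3 steer.py '1,-0.042,-0.011,0,0
1,-0.042,-0.011,0,0
1,-0.043,-0.011,0,0
1,-0.043,-0.011,0,0
1,-0.043,-0.011,0,0'|egrep 'eef|force'
python3 steer.py '1,-0.042,-0.012,0,0.09
1,0,0,0.04,0
1,0,0,0,0
1,0,0,0,0
1,0,0,0,0'|egrep 'eef|force|rot'
python3 steer.py '1,0,0,0,0
1,0,0,0,0
1,0,0,0,0'|egrep 'eef|rot'
python3 - <<'E'
from h import *
im,c,st=shot('wrist','w11'); h=cv2.cvtColor(im,cv2.COLOR_BGR2HSV)
print(proj(c,[[.415,-.343,.042]]))
m=(h[...,2]<70).astype(np.uint8)
for b in blobs(m,100)[:6]: print(cv2.boundingRect(b))
for r in range(40,470,15):
    x=np.flatnonzero(m[r,210:430])+210; d=np.split(x,np.flatnonzero(np.diff(x)>1)+1) if len(x) else []
    print(r,[(int(s[0]),int(s[-1])) for s in d if len(s)>3])
E
```

```text
eef_pos: [0.4262, -0.3035, 0.1814]
wrist_force: [0.2, -0.2, -0.4]
gripper_force: 0.0
eef_pos: [0.4155, -0.3441, 0.1427]
tool_rot: [0.738, 0.675, -0.0, 0.001]
wrist_force: [0.2, -0.3, -0.3]
gripper_force: 0.0
eef_pos: [0.4149, -0.3443, 0.1421]
tool_rot: [0.738, 0.674, -0.0, 0.001]
[[318.01958849 250.24706878]]
(53, 0, 341, 300)
(426, 326, 214, 154)
(0, 327, 211, 153)
(214, 455, 209, 25)
40 [(210, 215), (279, 312), (329, 359)]
55 [(210, 229), (279, 312), (328, 359)]
70 [(210, 243), (279, 312), (327, 358)]
85 [(210, 258), (280, 312), (327, 358)]
100 [(234, 272), (280, 312), (327, 358)]
115 [(249, 310), (328, 358)]
130 [(254, 310), (328, 357)]
145 [(238, 274), (282, 310), (328, 357)]
160 [(226, 261), (282, 310), (321, 356)]
175 [(210, 240), (299, 349)]
190 [(217, 254), (281, 354)]
205 [(228, 393)]
220 [(230, 391)]
235 [(235, 244), (255, 367), (374, 387)]
250 [(262, 334)]
265 [(299, 334)]
280 [(303, 334)]
295 [(304, 333)]
310 []
325 []
340 []
355 []
370 []
385 []
400 []
415 []
430 []
445 []
460 [(246, 304), (333, 391)]
```

```bash
python3 - <<'E'
from h import *
im=cv2.imread('pics/w11.png'); st=ctrl.read_state(); c=cam('wrist',st); h=cv2.cvtColor(im,cv2.COLOR_BGR2HSV)[...,2].astype(int)
print([(r,h[r,319]) for r in range(290,318,2)],[(r,h[r,340]) for r in range(190,256,4)],[(r,h[r,319]) for r in range(150,220,4)])
for r in(300,304): print(rel(st,plane(c,(319,r),.042)[0]),rel(st,plane(c,(319,r),.022)[0]))
E
```

```text
[(290, np.int64(11)), (292, np.int64(7)), (294, np.int64(9)), (296, np.int64(9)), (298, np.int64(7)), (300, np.int64(154)), (302, np.int64(167)), (304, np.int64(164)), (306, np.int64(161)), (308, np.int64(159)), (310, np.int64(155)), (312, np.int64(155)), (314, np.int64(155)), (316, np.int64(158))] [(190, np.int64(18)), (194, np.int64(60)), (198, np.int64(64)), (202, np.int64(65)), (206, np.int64(65)), (210, np.int64(65)), (214, np.int64(63)), (218, np.int64(62)), (222, np.int64(62)), (226, np.int64(63)), (230, np.int64(64)), (234, np.int64(64)), (238, np.int64(65)), (242, np.int64(84)), (246, np.int64(87)), (250, np.int64(87)), (254, np.int64(87))] [(150, np.int64(157)), (154, np.int64(158)), (158, np.int64(158)), (162, np.int64(58)), (166, np.int64(60)), (170, np.int64(59)), (174, np.int64(62)), (178, np.int64(61)), (182, np.int64(56)), (186, np.int64(21)), (190, np.int64(20)), (194, np.int64(23)), (198, np.int64(7)), (202, np.int64(1)), (206, np.int64(5)), (210, np.int64(6)), (214, np.int64(2)), (218, np.int64(7))]
[-0.03245726  0.00051291  0.0999435 ] [-0.04168494  0.00056255  0.11995084]
[-0.03530588  0.00051782  0.09994576] [-0.04476881  0.00056787  0.11995328]
```

```bash
python3 steer.py '1,0,0.0005,0.04,0.012
1,0,0,0.04,0
1,0,0,0.03,0
1,0,0,0.014,0
1,0,0,0,0'|egrep 'eef|force'
python3 steer.py '1,0,0,0,0
1,0,0,0,0
1,0,0,0,0
1,0,0,0,0
1,0,0,0.003,0'|egrep 'eef|force'
python3 steer.py '0.3,0,0,0,0
0,0,0,0,0
0,0,0,0,0
0,0,0,0,0
0,0,0,0,0' 80
python3 steer.py '0,0,0,0,0
0,0,0,0,0
0,0,0,0,0
0,0,0,0,0'
```

```text
eef_pos: [0.4141, -0.3432, 0.0156]
wrist_force: [-0.4, -0.6, -0.3]
gripper_force: 0.0
eef_pos: [0.4155, -0.3449, 0.0152]
wrist_force: [-0.0, 0.2, 0.4]
gripper_force: 0.0
time: 26.95
eef_pos: [0.415, -0.3443, 0.0144]
tool_rot: [0.743, 0.67, 0.0, -0.0]
wrist_force: [-0.2, 0.7, 1.6]
grip_width: 0.219
gripper_force: 80.2
time: 27.35
eef_pos: [0.415, -0.3444, 0.0144]
tool_rot: [0.743, 0.67, 0.0, 0.0]
wrist_force: [0.7, 0.9, 1.6]
grip_width: 0.216
gripper_force: 80.2
```

```bash
python3 - <<'E'
from h import *
for f,p,q,r0,c0 in [('w3',[.4823173,.08058338,.24329537],[.70715,.70706,.00007,-.00011],305,(400,466)),('w8',[.43346854,-.00704995,.19981039],[.7069,.70731,0,-.0001],210,(500,582)),('w10',[.48201149,-.08831393,.18117179],[.70681,.7074,0,-.0001],70,(395,545))]:
    im=cv2.imread(f'pics/{f}.png'); g=cv2.cvtColor(im,cv2.COLOR_BGR2GRAY).astype(int); c=cam('wrist',{'eef_pos':np.array(p),'tool_rot':np.array(q)})
    print(f); 
    for r in (r0-4,r0,r0+4): print(r,[(x,int(g[r,x])) for x in range(c0[0],c0[1],3)])
    cc=(c0[0]+c0[1])//2+10; print(cc,[(r,int(g[r,cc])) for r in range(r0-16,r0+18,2)])
    e=[.580,.013,.084]; print('pred',proj(c,[[.56,.0134,.084],[.6,.0126,.084],[.56,.0214,.084],[.6,.0206,.084]]).round(1).tolist())
E
```

```text
w3
301 [(400, 158), (403, 156), (406, 144), (409, 31), (412, 96), (415, 106), (418, 105), (421, 105), (424, 103), (427, 102), (430, 102), (433, 102), (436, 100), (439, 100), (442, 99), (445, 81), (448, 82), (451, 82), (454, 80), (457, 68), (460, 91), (463, 156)]
305 [(400, 158), (403, 160), (406, 156), (409, 79), (412, 113), (415, 112), (418, 110), (421, 111), (424, 109), (427, 109), (430, 107), (433, 108), (436, 107), (439, 108), (442, 107), (445, 107), (448, 106), (451, 107), (454, 108), (457, 109), (460, 120), (463, 155)]
309 [(400, 159), (403, 163), (406, 164), (409, 161), (412, 140), (415, 130), (418, 127), (421, 130), (424, 118), (427, 117), (430, 117), (433, 115), (436, 108), (439, 108), (442, 109), (445, 107), (448, 106), (451, 106), (454, 107), (457, 107), (460, 137), (463, 153)]
443 [(289, 35), (291, 36), (293, 36), (295, 38), (297, 38), (299, 33), (301, 95), (303, 108), (305, 108), (307, 106), (309, 109), (311, 158), (313, 157), (315, 155), (317, 159), (319, 166), (321, 166)]
pred [[413.7, 308.4], [462.7, 309.4], [414.4, 299.4], [463.8, 300.4]]
w8
206 [(500, 37), (503, 36)
[... 2568 characters left out ...]
 (431, 41), (434, 36), (437, 37), (440, 35), (443, 38), (446, 37), (449, 37), (452, 36), (455, 36), (458, 80), (461, 120), (464, 117), (467, 118), (470, 117), (473, 116), (476, 115), (479, 115), (482, 114), (485, 115), (488, 115), (491, 114), (494, 114), (497, 115), (500, 114), (503, 112), (506, 114), (509, 113), (512, 112), (515, 111), (518, 112), (521, 111), (524, 113), (527, 112), (530, 111), (533, 166), (536, 161), (539, 157), (542, 157)]
480 [(54, 115), (56, 115), (58, 116), (60, 115), (62, 116), (64, 117), (66, 116), (68, 115), (70, 115), (72, 116), (74, 114), (76, 116), (78, 75), (80, 94), (82, 126), (84, 35), (86, 35)]
pred [[462.7, 75.9], [536.2, 77.7], [464.3, 59.7], [538.7, 61.5]]
```

```bash
python3 steer.py '0,0,0,-0.03,0
0,0,0,-0.04,0
0,0,0,-0.04,0
0,0,0,-0.04,0
0,0,0,-0.036,-0.085'|egrep 'eef|force'
python3 steer.py '0,0.03,0.016,0,0
0,0.04,0.022,0,0
0,0.04,0.022,0,0
0,0.04,0.022,0,0
0,0.04,0.022,0,0'|egrep 'eef|force'
python3 steer.py '0,0.04,0.022,0,0
0,0.04,0.022,0,0
0,0.027,0.012,0,0
0,0,0,0,0
0,0,0,0,0'|egrep 'eef|force'
python3 steer.py '0,0,0,0,0
0,0,0,0,0
0,0,0,0,0
0,0,0,0,0
0,0,0,0,0'|egrep 'eef|rot|width|force'
python3 - <<'E'
from h import *
im,c,st=shot('wrist','w12'); print(st['eef_pos'],st['tool_rot']); g=cv2.cvtColor(im,cv2.COLOR_BGR2GRAY).astype(int)
print('pred',proj(c,[[.56,.0134,.084],[.6,.0126,.084],[.56,.0214,.084],[.6,.0206,.084]]).round(1).tolist())
for r in (150,170,190,210,230,250): print(r,[(x,int(g[r,x])) for x in range(250,396,3)])
E
```

```text
eef_pos: [0.4148, -0.3443, 0.2019]
wrist_force: [0.1, -0.7, -0.8]
gripper_force: 79.9
eef_pos: [0.5227, -0.1546, 0.1998]
wrist_force: [1.0, -0.1, -1.0]
gripper_force: 79.9
eef_pos: [0.58, -0.05, 0.1996]
wrist_force: [0.1, -0.8, -1.8]
gripper_force: 79.9
eef_pos: [0.5802, -0.0506, 0.2004]
tool_rot: [0.714, 0.701, 0.0, 0.0]
wrist_force: [-0.7, -0.7, -2.2]
grip_width: 0.219
gripper_force: 79.9
[ 0.58021872 -0.05062485  0.20037636] [7.13641178e-01 7.00511431e-01 3.11535883e-06 6.05364327e-05]
pred [[283.5, 145.8], [348.5, 145.9], [282.9, 132.2], [348.6, 132.4]]
150 [(250, 76), (253, 77), (256, 79), (259, 78), (262, 80), (265, 75), (268, 89), (271, 162), (274, 158), (277, 162), (280, 158), (283, 152), (286, 158), (289, 157), (292, 155), (295, 153), (298, 161), (301, 86), (304, 66), (307, 71), (310, 72), (313, 72), (316, 73), (319, 75), (322, 73), (325, 74), (328, 73), (331, 70), (334, 83), (337, 105), (340, 106), (343, 107), (346, 105), (349, 107), (352, 108), (355, 109), (358, 111), (361, 107), (364, 103), (367, 104), (370, 109), (373, 108), (376, 108), (379, 108), (382, 108), (385, 108)
[... 2151 characters left out ...]
 109), (364, 110), (367, 111), (370, 113), (373, 109), (376, 104), (379, 126), (382, 196), (385, 193), (388, 194), (391, 198), (394, 194)]
250 [(250, 164), (253, 158), (256, 161), (259, 165), (262, 166), (265, 157), (268, 160), (271, 119), (274, 27), (277, 25), (280, 27), (283, 26), (286, 27), (289, 25), (292, 25), (295, 23), (298, 25), (301, 26), (304, 27), (307, 25), (310, 26), (313, 26), (316, 21), (319, 27), (322, 28), (325, 26), (328, 25), (331, 27), (334, 26), (337, 22), (340, 26), (343, 24), (346, 25), (349, 26), (352, 26), (355, 25), (358, 25), (361, 28), (364, 50), (367, 111), (370, 109), (373, 105), (376, 117), (379, 201), (382, 194), (385, 190), (388, 188), (391, 197), (394, 200)]
```

```bash
python3 - <<'E'
from h import *
st=ctrl.read_state(); c=cam('wrist',st); im=cv2.imread('pics/w12.png'); g=cv2.cvtColor(im,cv2.COLOR_BGR2GRAY).astype(int)
Rt=R.from_quat(st['tool_rot']).as_matrix()
print('rod pred col',proj(c,[st['eef_pos']+Rt@[x,0,-.018] for x in(.08,.12)]).round(1).tolist())
for r in (134,137,140,143): print(r,[(x,int(g[r,x])) for x in list(range(270,306,2))+list(range(332,362,2))])
for x in (296,340): print(x,[(r,int(g[r,x])) for r in range(96,160,2)])
for r in (60,90,118): print(r,[(x,int(g[r,x])) for x in list(range(236,300,2))+list(range(336,390,2))])
print('rack pred',proj(c,[[.58+s*.039,.021+d,.023] for d in(0,.02,.05) for s in(-1,1)]).round(1).tolist())
E
```

```text
rod pred col [[318.4, 116.5], [318.6, -45.9]]
134 [(270, 79), (272, 76), (274, 173), (276, 174), (278, 175), (280, 89), (282, 49), (284, 49), (286, 52), (288, 52), (290, 53), (292, 54), (294, 51), (296, 53), (298, 54), (300, 56), (302, 65), (304, 69), (332, 69), (334, 73), (336, 64), (338, 66), (340, 65), (342, 66), (344, 82), (346, 106), (348, 105), (350, 108), (352, 105), (354, 106), (356, 108), (358, 107), (360, 106)]
137 [(270, 79), (272, 76), (274, 175), (276, 174), (278, 173), (280, 131), (282, 127), (284, 59), (286, 56), (288, 53), (290, 55), (292, 55), (294, 56), (296, 56), (298, 54), (300, 55), (302, 66), (304, 67), (332, 68), (334, 76), (336, 78), (338, 79), (340, 79), (342, 79), (344, 82), (346, 108), (348, 105), (350, 103), (352, 104), (354, 106), (356, 107), (358, 107), (360, 105)]
140 [(270, 77), (272, 81), (274, 171), (276, 172), (278, 172), (280, 144), (282, 140), (284, 63), (286, 58), (288, 58), (290, 57), (292, 57), (294, 59), (296, 112), (298, 51), (300, 55), (302, 65), (304, 68), (332, 69), (334, 58), (336, 54), (338, 55), (340, 78), (342, 76), (344, 82), (346, 11
[... 2674 characters left out ...]
 (248, 80), (250, 80), (252, 81), (254, 78), (256, 75), (258, 76), (260, 79), (262, 56), (264, 50), (266, 50), (268, 50), (270, 45), (272, 53), (274, 56), (276, 55), (278, 57), (280, 55), (282, 55), (284, 53), (286, 54), (288, 54), (290, 55), (292, 55), (294, 55), (296, 55), (298, 54), (336, 76), (338, 77), (340, 78), (342, 78), (344, 79), (346, 78), (348, 77), (350, 76), (352, 78), (354, 76), (356, 46), (358, 62), (360, 62), (362, 65), (364, 63), (366, 106), (368, 105), (370, 107), (372, 106), (374, 108), (376, 107), (378, 107), (380, 108), (382, 103), (384, 102), (386, 102), (388, 198)]
rack pred [[264.3, 130.9], [368.1, 129.0], [262.8, 102.6], [368.7, 100.7], [260.3, 58.0], [369.6, 55.9]]
```

```bash
cat > ed.py <<'E'
from h import *
import sys
def run(name,ys,z=.084,lo=255,hi=385):
    im,c,st=shot('wrist',name); print(st['eef_pos'].round(4)); g=cv2.GaussianBlur(cv2.cvtColor(im,cv2.COLOR_BGR2GRAY),(3,3),0).astype(int)
    for y in ys:
        r=int(proj(c,[[.58,y,z]])[0,1].round())
        if not 0<=r<480: print(y,'row',r); continue
        row=g[r]; d=np.abs(row[2:]-row[:-2]); x=[i+1 for i in range(lo,hi) if d[i]>=12 and d[i]>=d[i-1] and d[i]>d[i+1]]
        print(y,'row',r,[(i,int(d[i-1]),float(plane(c,(i,r),z)[0,0].round(4))) for i in x])
E
python3 steer.py '0,0.02,0,0,0
0,0.03,0.001,0,0
0,0.03,0,0,0
0,0,0,0,0
0,0,0,0,0'|egrep 'eef|force'
python3 steer.py '0,0,0,0,0
0,0,0,0,0
0,0,0,0,0
0,0,0,0,0
0,0,0,0,0'|egrep 'eef'
python3 -c "
from ed import *
run('w13',[.092,.094,.097,.1,.103,.106,.108,.142,.145,.148,.151,.154])"
python3 steer.py '0,0.03,0,0,0
0,0.04,0.001,0,0
0,0.03,0.001,0,0
0,0,0,0,0
0,0,0,0,0'|egrep 'eef|force'
python3 steer.py '0,0,0,0,0
0,0,0,0,0
0,0,0,0,0
0,0,0,0,0
0,0,0,0,0'|egrep 'eef'
python3 -c "
from ed import *
run('w14',[.142,.145,.148,.151,.154,.224,.227,.229,.231,.233,.235])"
```

```text
eef_pos: [0.5827, 0.03, 0.2003]
wrist_force: [0.3, -0.4, -1.3]
gripper_force: 79.9
eef_pos: [0.5828, 0.0294, 0.2003]
[0.5828 0.0294 0.2003]
0.092 row 148 [(264, 15, 0.5505), (270, 23, 0.5542), (272, 56, 0.5554), (275, 38, 0.5573), (299, 72, 0.572), (334, 22, 0.5936), (358, 26, 0.6084), (363, 28, 0.6114)]
0.094 row 144 [(264, 19, 0.5506), (269, 22, 0.5537), (272, 46, 0.5555), (275, 45, 0.5574), (284, 26, 0.5629), (301, 54, 0.5733), (334, 18, 0.5936), (358, 26, 0.6083), (364, 29, 0.612)]
0.097 row 139 [(261, 13, 0.549), (264, 22, 0.5508), (269, 19, 0.5538), (272, 31, 0.5557), (274, 37, 0.5569), (338, 23, 0.5961), (358, 27, 0.6083), (364, 34, 0.612)]
0.1 row 134 [(262, 22, 0.5497), (271, 29, 0.5552), (273, 13, 0.5564), (338, 23, 0.5961), (358, 26, 0.6083), (364, 32, 0.6119)]
0.103 row 129 [(262, 19, 0.5499), (273, 14, 0.5566), (324, 20, 0.5876), (335, 13, 0.5942), (358, 23, 0.6082), (364, 35, 0.6119)]
0.106 row 124 [(261, 24, 0.5495), (272, 12, 0.5561), (301, 31, 0.5737), (305, 19, 0.5761), (315, 13, 0.5822), (320, 83, 0.5852), (324, 13, 0.5876), (334, 12, 0.5937), (359, 22, 0.6088), (3
[... 2314 characters left out ...]
276, 27, 0.5635), (286, 16, 0.5694), (299, 22, 0.577), (302, 21, 0.5788), (315, 12, 0.5864), (320, 13, 0.5894), (334, 33, 0.5976), (337, 62, 0.5994), (344, 27, 0.6035)]
0.231 row 79 [(276, 24, 0.5636), (286, 16, 0.5695), (299, 22, 0.5771), (302, 21, 0.5789), (315, 12, 0.5865), (319, 13, 0.5888), (334, 32, 0.5976), (337, 61, 0.5994), (344, 27, 0.6035)]
0.233 row 75 [(276, 27, 0.5637), (286, 16, 0.5696), (299, 25, 0.5772), (302, 22, 0.5789), (315, 12, 0.5865), (320, 12, 0.5895), (334, 30, 0.5976), (337, 59, 0.5994), (344, 22, 0.6035)]
0.235 row 72 [(283, 20, 0.5679), (296, 19, 0.5755), (299, 63, 0.5772), (302, 23, 0.579), (315, 12, 0.5866), (319, 13, 0.5889), (332, 23, 0.5965), (338, 65, 0.6)]
```

```bash
python3 steer.py '0,-0.03,0,0,0
0,-0.048,0,0,0
0,-0.048,0,0,0
0,-0.048,0,0,0
0,-0.048,0,0,0'|egrep 'eef|force'
python3 steer.py '0,-0.048,0,0,0
0,-0.048,-0.002,0,0
0,-0.048,-0.002,0,0
0,-0.045,-0.002,0,0
0,-0.026,-0.002,0,0.007'|egrep 'eef|force'
python3 steer.py '0,0,0,0.04,0
0,0,0,0.04,0
0,0,0,0.04,0
0,0,0,0.03,0
0,0,0,0,0'|egrep 'eef|force'
python3 steer.py '0,0,0,0,0
0,0,0,0,0
0,0,0,0,0
0,0,0,0,0
0,0,0,0,0'|egrep 'eef|rot|force'
python3 - <<'E'
from h import *
st=ctrl.read_state(); Rt=R.from_quat(st['tool_rot']).as_matrix(); tip=st['eef_pos']+Rt@[.289,0,-.0176]; mid=st['eef_pos']+Rt@[.2,0,-.0176]
print('tip',tip.round(4))
for n in('scene','top'):
    im,c,_=shot(n,n+'_b'); g=cv2.cvtColor(im,cv2.COLOR_BGR2GRAY).astype(float); a,b=proj(c,[mid,tip]); u=(b-a)/np.linalg.norm(b-a); v=np.array([-u[1],u[0]]); L=np.linalg.norm(b-a)
    print(n,a.round(1),b.round(1),'hole',proj(c,[[.578,.0135,.066],[.578,.0135,.084]]).round(1).tolist())
    for s in np.arange(-.2,1.5,.1):
        q=[a+u*L*s+v*k for k in np.arange(-6,7)]
        print(round(s,1),[int(cv2.getRectSubPix(g.astype(np.float32),(1,1),(float(p[0]),float(p[1])))[0,0]) for p in q])
E
```

```text
eef_pos: [0.5823, -0.0941, 0.2006]
wrist_force: [0.8, 0.7, -1.4]
gripper_force: 79.9
eef_pos: [0.5701, -0.3107, 0.2004]
wrist_force: [-0.1, 0.4, -1.3]
gripper_force: 79.9
eef_pos: [0.5674, -0.3047, 0.0447]
wrist_force: [-0.6, 0.6, -1.8]
gripper_force: 79.9
eef_pos: [0.5711, -0.3075, 0.0514]
tool_rot: [0.716, 0.698, 0.0, 0.001]
wrist_force: [-0.1, -0.3, -1.8]
gripper_force: 79.9
tip [ 0.5783 -0.0185  0.0687]
scene [267.8 279. ] [307.7 263.4] hole [[321.5, 258.2], [321.5, 253.2]]
-0.2 [183, 183, 182, 180, 179, 181, 161, 131, 146, 176, 183, 184, 186]
-0.1 [185, 185, 180, 174, 178, 178, 159, 135, 143, 173, 181, 181, 183]
0.0 [182, 181, 178, 173, 178, 181, 161, 133, 149, 175, 183, 183, 182]
0.1 [184, 184, 181, 176, 178, 178, 159, 139, 151, 179, 185, 182, 181]
0.2 [183, 182, 177, 171, 176, 180, 159, 134, 149, 175, 185, 186, 185]
0.3 [187, 187, 182, 177, 179, 178, 159, 136, 148, 178, 184, 183, 182]
0.4 [187, 188, 187, 179, 178, 179, 159, 136, 149, 174, 181, 183, 185]
0.5 [182, 181, 180, 174, 173, 178, 158, 133, 147, 179, 187, 186, 185]
0.6 [184, 185, 181, 177, 178, 177, 158, 135, 148, 177, 
[... 1089 characters left out ...]
153, 154, 155]
0.5 [108, 88, 81, 88, 112, 144, 153, 139, 140, 150, 151, 153, 155]
0.6 [99, 76, 77, 84, 112, 146, 149, 137, 140, 151, 155, 152, 150]
0.7 [99, 78, 74, 82, 107, 135, 140, 132, 137, 149, 149, 149, 149]
0.8 [134, 116, 89, 85, 107, 137, 144, 137, 143, 151, 151, 150, 151]
0.9 [141, 130, 103, 90, 105, 133, 146, 149, 157, 156, 153, 151, 151]
1.0 [139, 139, 126, 133, 152, 156, 155, 157, 157, 154, 155, 157, 157]
1.1 [152, 152, 154, 157, 154, 149, 149, 151, 151, 153, 154, 153, 152]
1.2 [151, 150, 149, 148, 147, 148, 150, 149, 151, 156, 154, 151, 153]
1.3 [148, 142, 140, 141, 139, 142, 142, 140, 141, 140, 138, 142, 147]
1.4 [106, 107, 106, 105, 105, 106, 105, 104, 103, 102, 104, 106, 108]
```

```bash
python3 steer.py '0,0,0,0,0
0,0,0,0,0
0,0,0,0,0
0,0,0,0,0
0,0,0,0,0'|egrep 'eef|rot'
python3 steer.py '0,0,0,0.002,0
0,0,0,0,0
0,0,0,0,0
0,0,0,0,0
0,0,0,0,0'|egrep 'eef|rot|force'
```

```text
eef_pos: [0.5707, -0.3071, 0.0503]
tool_rot: [0.716, 0.698, -0.0, -0.0]
eef_pos: [0.5707, -0.3071, 0.0483]
tool_rot: [0.716, 0.698, 0.0, 0.0]
wrist_force: [0.0, -0.1, -1.1]
gripper_force: 79.9
```

```bash
python3 steer.py '0,0.015,0,0,0
0,0.015,0,0,0
0,0.015,0,0,0
0,0.015,0,0,0
0,0,0,0,0'|egrep 'eef|force'
python3 steer.py '0,0,0,0,0
0,0,0,0,0
0,0,0,0,0
0,0,0,0,0
0,0,0,0,0'|egrep 'eef|rot|force'
```

```text
eef_pos: [0.572, -0.2443, 0.048]
wrist_force: [-0.3, -0.3, -1.9]
gripper_force: 79.9
eef_pos: [0.5721, -0.2475, 0.0483]
tool_rot: [0.716, 0.698, -0.0, 0.0]
wrist_force: [0.0, -0.1, -0.7]
gripper_force: 79.9
```

```bash
python3 steer.py '0,0.015,0,0,0
0,0.015,0,0,0
0,0.015,0,0,0
0,0.01,0,0,0
0,0.01,0,0,0'|egrep 'eef|force'
python3 steer.py '0,0.005,0,0,0
0,0.01,0,0,0
0,0.01,0,0,0
0,0,0,0,0
0,0,0,0,0'|egrep 'eef|rot|force'
python3 steer.py '0,0,0,0,0
0,0,0,0,0
0,0,0,0,0'|egrep 'eef|rot|force'
```

```text
eef_pos: [0.5738, -0.1807, 0.0483]
wrist_force: [-0.0, -0.4, -1.6]
gripper_force: 79.9
eef_pos: [0.5745, -0.1571, 0.0483]
tool_rot: [0.716, 0.698, -0.0, 0.0]
wrist_force: [0.6, 0.1, -1.5]
gripper_force: 79.9
eef_pos: [0.5745, -0.1575, 0.0483]
tool_rot: [0.716, 0.698, -0.0, 0.0]
wrist_force: [-0.2, 0.5, -1.4]
gripper_force: 79.9
```

```bash
python3 steer.py '0,0.01,0,0,0
0,0.01,0,0,0
0,0.01,0,0,0
0,0.01,0,0,0
0,0.01,0,0,0'|egrep 'eef|force'
python3 steer.py '0,0.01,0,0,0
0,0.01,0,0,0
0,0.01,0,0,0
0,0.01,0,0,0
0,0,0,0,0'|egrep 'eef|rot|force'
python3 steer.py '0,0.005,0,0,0
0,0.005,0,0,0
0,0.005,0,0,0
0,0,0,0,0
0,0,0,0,0'|egrep 'eef|rot|force'
```

```text
eef_pos: [0.5756, -0.106, 0.0483]
wrist_force: [0.4, -0.3, -1.3]
gripper_force: 79.9
eef_pos: [0.5765, -0.0659, 0.0482]
tool_rot: [0.715, 0.699, -0.0, -0.0]
wrist_force: [-0.0, 0.1, -0.5]
gripper_force: 79.9
eef_pos: [0.5771, -0.0522, 0.0483]
tool_rot: [0.716, 0.698, -0.0, 0.0]
wrist_force: [-0.4, -0.2, -1.4]
gripper_force: 79.9
```

```bash
python3 steer.py '0,0.005,0,0,0
0,0.005,0,0,0
0,0.003,0,0,0
0,0,0,0,0
0,0,0,0,0'|egrep 'eef|force'
python3 steer.py '0,0.002,0,0,0
0,0,0,0,0
0,0.002,0,0,0
0,0,0,0,0
0,0,0,0,0'|egrep 'eef|force'
python3 steer.py '0,0.002,0,0,0
0,0,0,0,0
0,0,0,0,0'|egrep 'eef|force'
```

```text
eef_pos: [0.5774, -0.0391, 0.0483]
wrist_force: [0.1, -0.2, -1.6]
gripper_force: 79.9
eef_pos: [0.5775, -0.0352, 0.0483]
wrist_force: [-0.8, 0.4, -1.0]
gripper_force: 79.9
eef_pos: [0.5775, -0.0332, 0.0483]
wrist_force: [0.5, -0.3, -1.0]
gripper_force: 79.9
```

```bash
for i in 1; do python3 steer.py '0,0.001,0,0,0
0,0,0,0,0
0,0,0,0,0'|egrep 'eef|wrist'
python3 steer.py '0,0.001,0,0,0
0,0,0,0,0
0,0,0,0,0'|egrep 'eef|wrist'
python3 steer.py '0,0.001,0,0,0
0,0,0,0,0
0,0,0,0,0'|egrep 'eef|wrist'
python3 steer.py '0,0.001,0,0,0
0,0,0,0,0
0,0,0,0,0'|egrep 'eef|wrist'; done
```

```text
eef_pos: [0.5776, -0.0322, 0.0483]
wrist_force: [-0.3, 0.7, -1.0]
eef_pos: [0.5776, -0.0312, 0.0483]
wrist_force: [-0.1, 0.5, -1.7]
eef_pos: [0.5776, -0.0306, 0.0483]
wrist_force: [-1.3, -2.8, -1.1]
eef_pos: [0.5776, -0.0306, 0.0484]
wrist_force: [-1.2, -7.1, -2.1]
```

```bash
python3 steer.py '0,0,0,0.0015,0
0,0,0,0,0
0,0,0,0.0015,0
0,0,0,0,0
0,0,0,0,0'|egrep 'eef|wrist'
python3 steer.py '0.3,0,0,0,0
0.4,0,0,0,0
0.5,0,0,0,0
0.5,0,0,0,0
0.5,0,0,0,0'|egrep 'eef|wrist|width'
python3 steer.py '0.5,0,0,-0.02,0
0.5,0,0,-0.03,0
0.5,0,0,-0.04,0
0.5,0,0,-0.04,0
0.5,0,0,0,0'|egrep 'eef|wrist|width'
python3 steer.py '1,0,0,0,0
1,0,0,0,0
1,0,0,0,0
1,0,0,0,0'|egrep 'eef|wrist|width'
python3 - <<'E'
from h import *
im,c,st=shot('wrist','w20'); print(st['eef_pos']); g=cv2.GaussianBlur(cv2.cvtColor(im,cv2.COLOR_BGR2GRAY),(3,3),0).astype(int)
for y in (.0135,.010,.006,0,-.02): print(y,proj(c,[[.578,y,.084],[.578,y,.077],[.578,y,.062]]).round(0).tolist())
for x in (309,318,327): print(x,[(r,int(g[r,x])) for r in range(110,240,3)])
E
```

```text
eef_pos: [0.5784, -0.0306, 0.046]
wrist_force: [0.2, -7.7, 0.4]
eef_pos: [0.5776, -0.0289, 0.0453]
wrist_force: [-0.6, -0.4, 0.0]
grip_width: 0.497
eef_pos: [0.5815, -0.0299, 0.1824]
wrist_force: [1.0, 0.2, 0.6]
grip_width: 0.495
eef_pos: [0.5768, -0.029, 0.1738]
wrist_force: [-0.6, 0.7, 0.4]
grip_width: 1.003
[ 0.57683475 -0.02898534  0.17376075]
0.0135 [[319.0, 187.0], [319.0, 185.0], [319.0, 182.0]]
0.01 [[319.0, 193.0], [319.0, 191.0], [319.0, 187.0]]
0.006 [[319.0, 200.0], [319.0, 198.0], [319.0, 194.0]]
0 [[319.0, 210.0], [319.0, 208.0], [319.0, 203.0]]
-0.02 [[320.0, 243.0], [320.0, 240.0], [320.0, 234.0]]
309 [(110, 79), (113, 45), (116, 46), (119, 46), (122, 46), (125, 46), (128, 45), (131, 46), (134, 45), (137, 62), (140, 109), (143, 44), (146, 45), (149, 46), (152, 45), (155, 41), (158, 43), (161, 39), (164, 38), (167, 38), (170, 40), (173, 40), (176, 44), (179, 45), (182, 45), (185, 44), (188, 43), (191, 22), (194, 23), (197, 17), (200, 6), (203, 6), (206, 5), (209, 5), (212, 7), (215, 6), (218, 6), (221, 7), (224, 5), (227, 5), (230, 5), (233, 5), (236, 5), (239, 6)]
318
[... 248 characters left out ...]
76, 43), (179, 45), (182, 44), (185, 44), (188, 44), (191, 24), (194, 23), (197, 21), (200, 6), (203, 6), (206, 5), (209, 7), (212, 6), (215, 5), (218, 6), (221, 6), (224, 6), (227, 4), (230, 6), (233, 5), (236, 5), (239, 6)]
327 [(110, 92), (113, 92), (116, 69), (119, 68), (122, 68), (125, 68), (128, 58), (131, 58), (134, 54), (137, 54), (140, 54), (143, 54), (146, 54), (149, 54), (152, 54), (155, 52), (158, 57), (161, 53), (164, 52), (167, 52), (170, 52), (173, 47), (176, 43), (179, 44), (182, 44), (185, 44), (188, 44), (191, 23), (194, 23), (197, 18), (200, 5), (203, 6), (206, 5), (209, 7), (212, 5), (215, 6), (218, 5), (221, 5), (224, 7), (227, 5), (230, 5), (233, 5), (236, 5), (239, 6)]
```

```bash
python3 steer.py '1,0,0,-0.04,0
1,-0.03,-0.03,-0.02,0
1,-0.04,-0.03,0,0
1,-0.04,-0.03,0,0
1,-0.04,-0.03,0,0'|egrep 'eef'
python3 steer.py '1,-0.04,-0.02,0,0
1,-0.04,0,0,0
1,0,0,0,0
1,0,0,0,0
1,0,0,0,0'|egrep 'eef|wrist|time'
python3 - <<'E'
from h import *
it,ct,_=shot('top','top9'); t0=cv2.imread('pics/top0.png'); t3=cv2.imread('pics/top3.png')
h=cv2.cvtColor(it,cv2.COLOR_BGR2HSV)
m=((h[...,1]<22)&(h[...,2]>130)).astype(np.uint8); m[:,:210]=0;m[:180]=0;m[300:]=0;m[:,520:]=0
for b in blobs(m,15): print('light',cv2.boundingRect(b),rect(ct,b,.046))
o=((h[...,0]<22)&(h[...,1]>100)&(h[...,2]>80)).astype(np.uint8); o[:,215:]=0;o[:200]=0;o[340:]=0
for b in blobs(cv2.morphologyEx(o,cv2.MORPH_CLOSE,np.ones((3,3))),40): print('carton',cv2.boundingRect(b),rect(ct,b,.095))
for im in(t0,it):
    hh=cv2.cvtColor(im,cv2.COLOR_BGR2HSV); bl=((hh[...,0]>100)&(hh[...,0]<130)&(hh[...,1]>150)).astype(np.uint8); bl[:,230:]=0; print('bottle',[cv2.boundingRect(b) for b in blobs(bl,50)])
g=cv2.cvtColor(it,cv2.COLOR_BGR2GRAY).astype(int)
for y in(.225,.245,.249,.252,.256,.26,.27): 
    p=proj(ct,[.5837,y,.062])[0]; r,x=int(p[1].round()),int(p[0].round()); print('rod far',y,x,r,g[r-6:r+7,x].tolist())
E
```

```text
eef_pos: [0.4526, -0.1771, 0.2352]
time: 43.85
eef_pos: [0.432, -0.2548, 0.2348]
wrist_force: [0.7, 0.3, 0.1]
light (276, 204, 52, 25) [583.   80.1 116.2  55.2  88.8]
light (237, 204, 44, 25) [585.1 178.   98.7  55.3  88.8]
carton (154, 271, 28, 10) [453.8 366.1  19.   58.3   1.2]
carton (155, 259, 27, 10) [479.5 365.6  19.5  56.3   1. ]
bottle [(166, 185, 31, 30)]
bottle [(166, 186, 31, 29)]
rod far 0.225 236 216 [30, 44, 40, 33, 53, 87, 112, 101, 71, 45, 31, 27, 33]
rod far 0.245 228 216 [142, 145, 146, 144, 142, 126, 122, 119, 132, 139, 145, 144, 140]
rod far 0.249 226 216 [149, 142, 145, 143, 143, 125, 121, 116, 139, 147, 148, 148, 145]
rod far 0.252 225 216 [149, 144, 146, 148, 145, 125, 126, 116, 137, 144, 145, 143, 144]
rod far 0.256 223 216 [146, 141, 148, 145, 141, 141, 143, 135, 146, 150, 150, 147, 148]
rod far 0.26 221 216 [144, 146, 143, 143, 142, 145, 147, 152, 154, 147, 148, 147, 149]
rod far 0.27 217 216 [145, 142, 148, 147, 145, 144, 145, 147, 147, 145, 144, 143, 141]
```

```bash
python3 -c "
from workcell import ctrl
print(ctrl.sign_off())"
```

```text
the job is handed in; nothing more can be done
None
```

I handed the job in at about 44 s of the 210 s: the carton is upright in the tray, both coin boxes on the table are in bays of their own in the rack, the bar is through both boxes and both rack eyes with its collar against the rack, and the bottle was not moved; the judge's verdict was not shown.

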